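# Key and sprocket onto the shelving drive shaft

## Task

Refit the chain sprocket on the shelving drive: lay the key that fits into the keyseat on the shaft and bed it right down, then take the sprocket off its V-block and ease it on over the key, toothed end first, until it is fully home. Finish with a steady push of about 15 N against the shaft's shoulder, held for half a second, then let go. Never ram or force it (40 N is too much), and leave everything else on the bench where it is.

Things in the scene. Friction and masses are not known exactly. Their poses are not given: they have to be found in the camera images.
- shaft: Level steel drive shaft, stepped: 40 mm thick in its bearings, then a shoulder and a seat 32 mm thick, 60 mm long, its end bevelled 2 mm. Axis 80 mm above the bench. Origin: on the axis in the shoulder face; x out of the free end; z square to it through the middle of the keyseat (within 12 degrees of upright). It turns in its bearings only above about 0.6 N m.
- shoulder: The 40 mm thick part of the same shaft, one piece with it; its end face is the shoulder that the sprocket's toothed end comes up against. Origin and axes as the shaft's.
- keyseat (a point): Middle of the keyseat floor: round-ended slot, 38 long, 11 wide, 5 mm deep, milled in the shaft seat from 5 to 43 mm off the shoulder. Point lies 24 mm out from the shoulder and 11 mm off the axis; axes as the shaft (x along the slot, z out of it).
- key: The key that fits: loose plain steel bar with round ends, 36 long, 10 wide, 8 mm high, 22 g, lying on the bench. Origin: centre of its underside; x along its length, z up. Bedded, its underside lies on the keyseat floor and it stands 3 mm proud of the 32 mm seat (4 mm at its edges).
- sprocket: Steel chain sprocket, about 0.6 kg, 46 long: 14 teeth, 78 mm over tips, 9 thick, at one end; then a smooth round boss 52 mm thick. Bore 33 mm, bevelled 1.2 mm; keyway 11.2 wide right through, roof 20 mm off the axis. Origin: on the axis in the toothed end's face; x towards the boss end, z through the keyway (up as it lies). Home, its origin and axes meet the shaft's.
- vblock: Fixed grey steel V-block, 42 wide, 32 long, 46 mm high; the sprocket's boss lies in its V, axis 62 mm above the bench, teeth over the block's end. Origin: centre of its underside; x along the V, boss end ahead. The V's upper edges lie 16 mm below the sprocket's axis.
- small_key: Another key, too small for this keyseat: 22 long, 6 wide, 6 mm high. Origin: centre of its underside. Leave it.
- collar: Plain steel shaft collar lying flat: ring 56 mm across, 15 mm high. Origin: centre of its underside. Leave it.
- spanner: Open-ended steel spanner lying flat, 180 mm long, 8 mm high. Origin: its middle, on the bench; x along it. Leave it.
- oil_bottle: Clear plastic oil bottle with a black cap, 54 mm thick, 125 mm tall, standing. Origin: centre of its base. Leave it.

How it is judged:
On the way, in this order (a step that is already met when the one before it is completed fails the run):
1. the key lies bedded in the keyseat, let go, with the sprocket not yet on the shaft (x of key in the frame of shaft between 0.0215 and 0.0265 m and y of key in the frame of shaft between -0.0015 and 0.0015 m and z of key in the frame of shaft between 0.009 and 0.0125 m and angle between the x axis of key and the x axis of shaft, either way round below 0.08 rad and angle between the z axis of key and the z axis of shaft, either way round below 0.12 rad and contact force between the fingers and key below 0.1 N and contact force between sprocket and shaft below 0.1 N), for 0.2 s.
2. the sprocket, home over the key, is pressed steadily against the shoulder with at least 9 N (x of sprocket in the frame of shaft between -0.002 and 0.0015 m and contact force between sprocket and shoulder above 9 N), for 0.3 s.
At the end, for the whole second after the job is handed in: The sprocket sits home: its toothed face within 1.5 mm of the shoulder, centred on the shaft within 2 mm, its keyway in line with the keyseat, at rest; the key still lies bedded under it, underside within 1.5 mm of the keyseat floor (x of sprocket in the frame of shaft between -0.002 and 0.0015 m and y of sprocket in the frame of shaft between -0.002 and 0.002 m and z of sprocket in the frame of shaft between -0.002 and 0.002 m and angle between the x axis of sprocket and the x axis of shaft, either way round below 0.06 rad and angle between the z axis of sprocket and the z axis of shaft, either way round below 0.15 rad and linear speed of sprocket below 0.02 m/s and x of key in the frame of shaft between 0.0215 and 0.0265 m and y of key in the frame of shaft between -0.0015 and 0.0015 m and z of key in the frame of shaft between 0.009 and 0.0125 m and angle between the x axis of key and the x axis of shaft, either way round below 0.08 rad and angle between the z axis of key and the z axis of shaft, either way round below 0.12 rad); the robot touches nothing.
It fails at once if the small key, collar, spanner or oil bottle is moved more than 25 mm (distance of any of small_key, collar, spanner, oil_bottle from where it was at the start of the episode above 0.025 m).
It fails at once if the sprocket is rammed or forced: pressed on the shaft or the key with more than 40 N (contact force between sprocket and shaft above 40 N or contact force between sprocket and key above 40 N).
It also fails if it takes over 72 s, if anything falls off the work surface, if the arm or the gripper's body presses on something with over 40 N, if the wrist force passes 120 N, or if a joint passes its speed limit or range.

## Robot

A 7-joint arm with a two-finger parallel gripper is mounted at the origin on the work surface. World frame = base frame: x ahead of the robot, y to its left, z up, the work surface at z = 0. Lengths are in m, angles in rad, forces in N, time in s.
With the tool pointing down it reaches from about 0.4 to 0.875 m from the base axis. Payload 19.3 kg.
Tool frame: the origin (TCP) lies at the very end of the fingers, on their centre line; the grasp point (between the pads) lies env.grip_point_offset behind it (env.grip_point_offset is the distance from the TCP to the grasp point, in m); z points along the fingers, y is the line along which they close (so a half turn about z gives the same grasp; the last joint's range is limited). The gripper opens to 85 mm and grips with 20 to 120 N. Pads are 22 mm wide; open, the fingers measure 114 mm over their backs; the gripper's body (76 mm by 85 mm) begins 54 mm behind the grasp point. The pads swing forward as they close: fully open they stand 13 mm farther back than shut.
Start: joints at [1.15, 0.521, -0.036, 1.599, 0.021, 1.021, -0.113], TCP at [0.215, -0.587, 0.231] pointing down, gripper open.
Joint ranges: [-2.91, 2.91], [-0.3, 2.13], [-1.5, 1.42], [0.17, 2.43], [-1.26, 4.41], [0.16, 1.93], [-2.52, 2.52]. Speed limits (rad/s): [1.89, 1.89, 2.39, 2.39, 3.01, 3.01, 3.01].

## Interface

Orientations are given as a rotation vector (axis times angle).
In Python, from workcell import get_state, optics, env gives the robot as it stands. The module is installed in compiled form; this text tells all that it offers.
- The arm moves only by the tool send_rows, never from a script. Its argument "plan" is a list of rows, each an object of numbers: "tx", "ty", "tz": the shift along the tool's x, y, z in units of 30 mm (1.0 is 30 mm); "spin": the turn about the tool's z in units of 6 degrees (1.0 is 6 degrees); "fingers": the opening, from 0 (shut) to 1 (fully open). In form: [{"tx": .., "ty": .., "tz": .., "spin": .., "fingers": ..}, ...]. A call has exactly 10 rows; each row is the pose to reach, as a shift and turn from the pose commanded when the call began, along the tool's axes at that moment; what a row does not reach only later rows make up. A row lasts 1/12 s, in which the tool goes at most 41.7 mm and 7.16 degrees, less where a joint would pass 70% of its speed; a pose out of reach is approached as far as the arm can. A call with a gripper value outside its range is refused whole. The fingers move at their own pace and stop on an object; "grip_force" is the grip in N (left out, the last holds). Time passes only in rows, so rows that repeat a pose let the fingers close, or fill a call up. It gives the time, the measured TCP pose, the force, the opening and the grip force at its end, in the units of the state.
- get_state(): the state, without advancing time (a new reading comes with each control period).
- optics.camera(name): name is "side" or "top"; returns (picture, depth): 420x560x3 uint8, red, green, blue; 420x560 float32, m along the optical axis (not along the pixel's ray), 0 where there is no reading.
- optics.camera_info(name): a dict with "vertical_fov" (degrees; the focal length in pixels is half the picture's height over the tangent of half this angle, whatever the lens; pixels are square), "cx", "cy" (the principal point, pixels), "k1" (the pictures are not rectified: a ray, as slopes to the right and down, at radius r is drawn at 1 + k1 r^2 times it, then the intrinsics apply), "eye" and "rotation" of the camera in the world. Camera axes: x right, y down, z forward; pixel columns grow to the right and rows downward; lengths in m; the calibration is good to about 2 mm. A picture is of the moment at which its call begins. camera_info takes no time and is no camera call.
- env.hand_in(): hands the job in; it is judged then, once.
Trained networks look in the newest picture that a camera, given by its name, has taken for a name from the list of things; names that differ only in an ending like _2 or _b are one class to them, and where a whole thing is asked for, a point or a joint stands for the part that bears it (a point fixed in the world has none). Each returns a list of dicts, best first, with "p" (0 to 1); they miss things now and then, are a little off and sometimes report something else, mostly with a low value. They report only what shows in the picture. A call takes as long as a camera call.
- optics.boxes_of(camera, query): "xyz" ([x, y, z] in m, in the coordinates of the camera as it stood for that picture, good to about 4 mm: the middle of the surface that is visible of it).
- optics.cut_out(camera, query): "mask" (420x560 bool, what is visible of it).
- optics.mark_of(camera, query): "xyz" ([x, y, z] in m, in the coordinates of the camera as it stood for that picture, good to about 4 mm: a listed point, or the origin of a listed thing).
The state is a dict: "time": time; "qpos": joint angles; "joint_velocities": joint speeds; "effort": joint torques, N m; "position": TCP position; "tcp_rot": TCP orientation; "contact_force": force on the tool from outside, world axes, zero at the start; "torque": the same for the moment, N m; "width": opening from 0.0 (shut) to 1.0 (fully open); "finger_force": force on a finger pad.
Only numpy, scipy, OpenCV 4.12 (cv2) and the standard library are available. Lean on these libraries where they do the work, as an engineer would, in place of code of your own. Each camera call takes 0.05 s, during which the arm holds its last target. There are 200 camera calls.

## Working session

There is one attempt and no reset: what is moved stays moved. The work goes in short steps, Python scripts to look and compute and a tool call to move; the robot and the scene stay as the last step left them, time stands still between calls to the robot, and variables do not carry over. Pictures are saved under pics/ and viewed, at most 10 in all, crops included, and the job is handed in when it is done.

Besides the shell and the picture viewer there is one more tool, called after ">>>" by a JSON object that holds its "name" and its "arguments", one argument or row to a line. send_rows: Moves the arm, as the interface text tells. Its arguments: {"type":"object","properties":{"plan":{"type":"array","items":{"type":"object","properties":{"tx":{"type":"number"},"ty":{"type":"number"},"tz":{"type":"number"},"spin":{"type":"number"},"fingers":{"type":"number"}}}},"grip_force":{"type":"number"}},"required":["plan"]}

```bash
mkdir -p pics
cat > h.py <<'E'
import numpy as np, cv2
from scipy.spatial.transform import Rotation as R
from workcell import get_state, optics, env
def rot(i):
    r=np.array(i["rotation"],float)
    return r if r.shape==(3,3) else R.from_rotvec(r).as_matrix()
def w(cam,p):
    i=optics.camera_info(cam); return rot(i)@np.array(p)+np.array(i["eye"])
def cloud(cam,depth,mask=None):
    i=optics.camera_info(cam); f=210/np.tan(np.radians(i["vertical_fov"])/2)
    m=(depth>0) if mask is None else (depth>0)&mask
    v,u=np.nonzero(m); 
    K=np.array([[f,0,i["cx"]],[0,f,i["cy"]],[0,0,1]])
    s=cv2.undistortPoints(np.stack([u,v],1).astype(float)[:,None],K,np.array([i["k1"],0,0,0.]))[:,0]
    d=depth[m]; return np.c_[s*d[:,None],d]@rot(i).T+np.array(i["eye"]), np.c_[u,v]
E
python3 - <<'E'
from h import *
print(get_state()); print(env.grip_point_offset)
for c in("side","top"):
    print(c,optics.camera_info(c)); p,d=optics.camera(c); cv2.imwrite(f"pics/{c}0.png",p[...,::-1]); np.save(f"{c}0.npy",d)
    for n in "shaft shoulder keyseat key sprocket vblock small_key collar spanner oil_bottle".split():
        r=optics.mark_of(c,n)
        print(n,[(round(x["p"],2),w(c,x["xyz"]).round(4).tolist()) for x in r[:2]])
E
```

```text
{'time': 0.0, 'qpos': array([ 1.14983308,  0.52203201, -0.03631527,  1.60001559,  0.02121031,
        1.02108934, -0.11278015]), 'joint_velocities': array([-0.00061916,  0.0006081 , -0.00160451, -0.00132768, -0.00070556,
        0.00087653,  0.00048021]), 'effort': array([ 2.72158803e-03, -9.27104616e+01,  1.98104471e+00, -3.69933522e+01,
        1.79612834e-02,  8.18891072e-03,  2.96184658e-05]), 'position': array([ 0.21459696, -0.58663888,  0.23071194]), 'tcp_rot': array([-3.09229633e+00, -5.47969489e-01,  4.67306688e-04]), 'contact_force': array([-0.52326212,  0.37369662, -0.1829178 ]), 'torque': array([0.01520715, 0.00456372, 0.00232872]), 'finger_force': 0.0, 'width': 1.001561482796997}
0.0187
side {'vertical_fov': 51.35493295305176, 'cx': 278.9456172874728, 'cy': 207.90251980145348, 'k1': -0.024626870605795863, 'eye': array([ 0.48240271, -0.58554932,  0.64948895]), 'rotation': array([-2.49269364,  0.07113976, -0.00463845])}
shaft [(0.72, [0.5002, 0.0832, 0.0838])]
shoulder [(0.66, [0.5047, 0.0796, 0.0799])]
keyseat [(0.55, [0.5033, 0.0548, 0.0873])]
key [(0.57, [0.6791, -0.0736
[... 326 characters left out ...]
20539104558, 'k1': -0.10109895857609018, 'eye': array([ 0.39509453, -0.14756781,  0.81927485]), 'rotation': array([-2.16469813,  2.14053189, -0.16642077])}
shaft [(0.85, [0.5076, 0.0854, 0.0794])]
shoulder []
keyseat [(0.81, [0.506, 0.0563, 0.0891])]
key [(0.42, [0.6793, -0.0764, -0.0054])]
sprocket [(0.82, [0.5264, -0.2109, 0.0585])]
vblock [(0.52, [0.5266, -0.2408, -0.004]), (0.47, [0.508, 0.0546, 0.0896])]
small_key [(0.69, [0.3437, -0.1659, -0.0008]), (0.44, [0.6609, -0.1882, -0.0039])]
collar [(0.93, [0.4265, -0.0747, -0.0012]), (0.65, [0.5254, -0.2097, 0.0578])]
spanner [(0.71, [0.6636, -0.1871, 0.0012]), (0.56, [0.6459, -0.3542, 0.0018])]
oil_bottle [(0.57, [0.3409, -0.166, -0.0017])]
```

View pics/top0.png

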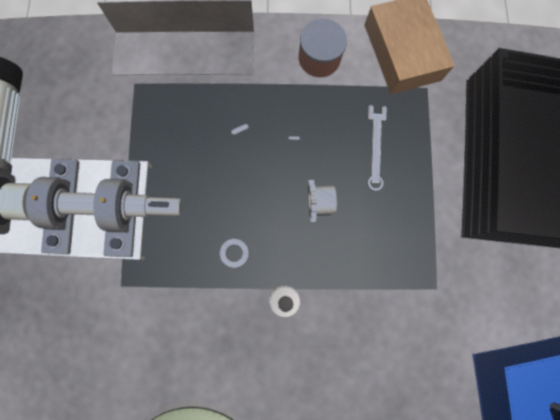

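View pics/side0.png

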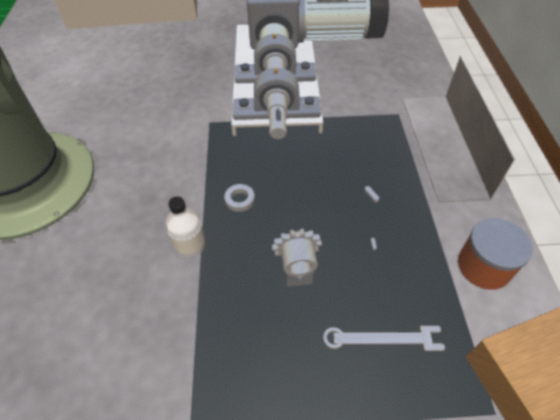

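The top view shows the shaft's free end at px (178,206) with the slot upright near (158,204), the key at (240,129), small key at (294,138), sprocket at (322,200) with teeth towards the shaft, the collar at (234,253) and the spanner at (377,145). In the side view the shaft end is at (278,128), the key at (372,193), the sprocket at (298,252) and the small key at (374,243).

```bash
cat > m.py <<'E'
from h import *
for c in("side","top"):
    p,d=optics.camera(c); P,uv=cloud(c,d)
    # bench level near key
    b=P[(abs(P[:,0]-.58)<.03)&(abs(P[:,1]+.1)<.04)]; print(c,"bench z",b[:,2].mean().round(4),b[:,2].std().round(4))
    for n in ("key","shaft","sprocket"):
        r=optics.cut_out(c,n)
        if not r: print(n,"none");continue
        m=r[0]["mask"]; Q,q=cloud(c,d,m)
        print(n,r[0]["p"],m.sum(),Q.mean(0).round(4),Q.min(0).round(4),Q.max(0).round(4))
        np.save(f"{c}_{n}.npy",Q)
        if n=="key":
            T=Q[Q[:,2]>np.median(b[:,2])+.004]; xy=T[:,:2]; mu=xy.mean(0); e,v=np.linalg.eigh(np.cov(xy.T)); a=np.degrees(np.arctan2(*v[::-1,1])); pr=(xy-mu)@v
            print(" top pts",len(T),mu.round(4),T[:,2].mean().round(4),"ang",a%180,np.ptp(pr,axis=0))
        if n=="shaft":
            S=P[(abs(P[:,0]-.505)<.035)&(P[:,1]>.0)&(P[:,1]<.2)&(P[:,2]>.05)]
            for y in np.arange(.01,.16,.01):
                s=S[(S[:,1]>=y)&(S[:,1]<y+.01)]
                if len(s)>3: print("  y",y.round(3),len(s),"x",s[:,0].min().round(4),s[:,0].max().round(4),"z",s[:,2].max().round(4))
    z=P[(abs(P[:,0]-.505)<.06)&(P[:,1]>.08)&(P[:,1]<.14)]; print("bearing top",z[:,2].max())
    big=cv2.resize(p[170:235,110:200] if c=="top" else p[85:145,235:325],None,fx=8,fy=8,interpolation=cv2.INTER_CUBIC); cv2.imwrite(f"pics/{c}_sh.png",big[...,::-1])
E
python3 m.py
```

```text
side bench z 0.0019 0.0011
key 0.67 136 [ 0.6744 -0.0768  0.007 ] [ 6.639e-01 -9.290e-02 -6.000e-04] [ 0.6878 -0.0565  0.012 ]
 top pts 92 [ 0.6743 -0.0767] 0.009 ang 115.4086850105535 [0.01178855 0.03558915]
shaft 0.96 970 [0.5048 0.0919 0.0925] [0.4848 0.0185 0.0017] [0.5279 0.2408 0.1029]
  y 0.01 26 x 0.4895 0.5157 z 0.097
  y 0.02 184 x 0.4877 0.5182 z 0.0993
  y 0.03 59 x 0.4882 0.5188 z 0.099
  y 0.04 51 x 0.4886 0.5194 z 0.0976
  y 0.05 48 x 0.489 0.5198 z 0.0975
  y 0.06 58 x 0.4894 0.5187 z 0.0974
  y 0.07 97 x 0.4858 0.5232 z 0.0992
  y 0.08 93 x 0.4858 0.5238 z 0.1017
  y 0.09 70 x 0.4848 0.5243 z 0.1027
  y 0.1 59 x 0.4849 0.5246 z 0.1019
  y 0.11 467 x 0.4708 0.5398 z 0.1295
  y 0.12 364 x 0.47 0.5398 z 0.1292
  y 0.13 119 x 0.4712 0.539 z 0.1368
  y 0.14 110 x 0.4713 0.5397 z 0.1372
  y 0.15 79 x 0.4716 0.5399 z 0.1287
sprocket 0.95 1629 [ 0.5207 -0.2362  0.0749] [ 0.4825 -0.2599 -0.0005] [ 0.5609 -0.1501  0.1024]
bearing top 0.13676261238913445
top bench z -0.0 0.0014
key 0.46 117 [ 0.678  -0.0782  0.006 ] [ 0.6681 -0.094  -0.0033] [ 0.6901 -0.062   0.0107]
 top pts 90 [ 0.6779 -0.0785] 0.0074 ang 115.15393207803847 [0.01099227 0.03552658]
shaft none
sprocket 0.74 864 [ 0.5214 -0.2314  0.0799] [ 0.4854 -0.27   -0.0032] [ 0.5631 -0.2101  0.1001]
bearing top 0.13650822799876872
```

```bash
cat > m2.py <<'E'
from h import *
from scipy.optimize import least_squares
def cyl(Q,r,x0):  # axis along -y: x=a+b*(y-.05), z=c+d*(y-.05)
    def res(t):
        x=Q[:,0]-t[0]-t[1]*(Q[:,1]-x0); z=Q[:,2]-t[2]-t[3]*(Q[:,1]-x0); return np.hypot(x,z)-r
    m0=[np.median(Q[:,0]),0,Q[:,2].max()-r,0]
    s=least_squares(res,m0,loss="soft_l1",f_scale=.001); return s.x,res(s.x)
for c in("side","top"):
    ims=[optics.camera(c) for _ in range(8)]
    p=np.mean([a for a,_ in ims],0).astype(np.uint8); D=np.array([b for _,b in ims]); d=np.where((D>0).all(0),D.mean(0),0).astype(np.float32)
    np.savez(f"{c}.npz",p=p,d=d); P,uv=cloud(c,d)
    b=P[(abs(P[:,0]-.58)<.03)&(abs(P[:,1]+.1)<.04)]; k=np.linalg.lstsq(np.c_[b[:,0]-.58,b[:,1]+.1,np.ones(len(b))],b[:,2],rcond=None)[0]; print(c,"bench",k.round(4),b[:,2].std().round(4))
    S=P[(abs(P[:,0]-.505)<.03)&(P[:,1]>.02)&(P[:,1]<.07)&(P[:,2]>.08)]
    t,r=cyl(S,.016,.045); print("seat",len(S),t.round(4),np.abs(r).mean().round(5))
    A=P[(abs(P[:,0]-.505)<.03)&(P[:,1]>.08)&(P[:,1]<.105)&(P[:,2]>.08)]
    t2,r2=cyl(A,.02,.045); print("shoulder part",len(A),t2.round(4),np.abs(r2).mean().round(5))
    al=S[:,1]; lat=S[:,0]-t[0]-t[1]*(al-.045); h=S[:,2]-t[2]-t[3]*(al-.045)
    g=r<-.002; th=np.degrees(np.arctan2(lat[g],h[g])); print("slot pts",g.sum(),"y",al[g].min().round(4),al[g].max().round(4),"mean lat",lat[g].mean().round(4),"h",h[g].mean().round(4),"ang toward +x",th.mean().round(1))
    E=P[(abs(P[:,0]-t[0])<.014)&(P[:,1]<.03)&(P[:,1]>.0)&(abs(P[:,2]-.08)<.011)]; print("end face pts",len(E),E[:,1].min().round(4) if len(E) else "",np.median(E[:,1]).round(4) if len(E) else "")
    # shoulder edge: y where height profile near axis crest jumps
    K=P[(abs(P[:,0]-t[0])<.012)&(P[:,1]>.06)&(P[:,1]<.09)&(P[:,2]>.085)]; rr=np.hypot(K[:,0]-t[0]-t[1]*(K[:,1]-.045),K[:,2]-t[2]-t[3]*(K[:,1]-.045)); o=np.argsort(K[:,1]); print("r(y)",[(round(y,4),round(rr[(K[:,1]>=y)&(K[:,1]<y+.002)].mean(),4)) for y in np.arange(.066,.086,.002)])
    # key
    m=(abs(P[:,0]-.677)<.03)&(abs(P[:,1]+.077)<.03); Q=P[m]; T=Q[Q[:,2]>k[2]+.005]; xy=T[:,:2]; mu=xy.mean(0); rect=cv2.minAreaRect((xy*1000).astype(np.float32)); print("key",len(T),mu.round(4),T[:,2].mean().round(4),rect)
    # sprocket boss
    B=P[(abs(P[:,0]-.522)<.035)&(P[:,1]>-.254)&(P[:,1]<-.224)&(P[:,2]>.066)]; tb,rb=cyl(B,.026,-.24); print("boss",len(B),tb.round(4),np.abs(rb).mean().round(5))
    B=P[(abs(P[:,0]-.522)<.05)&(P[:,1]>-.28)&(P[:,1]<-.19)&(P[:,2]>.075)]; print("sprocket y",np.percentile(B[:,1],[0,1,5,50,95,99,100]).round(4),"top",[(round(y,3),B[(B[:,1]>=y)&(B[:,1]<y+.003),2].max().round(4)) for y in np.arange(-.264,-.200,.004) if ((B[:,1]>=y)&(B[:,1]<y+.003)).any()])
def crop(p,a,b,x,y,f): return cv2.resize(p[a:b,x:y],None,fx=f,fy=f,interpolation=cv2.INTER_CUBIC)[...,::-1]
T=np.load("top.npz")["p"];S=np.load("side.npz")["p"]
A=[crop(T,185,230,120,186,6),crop(T,175,225,297,347,6),crop(S,85,140,250,305,6),crop(S,220,290,265,330,6)]
A=[cv2.resize(a,(396,296)) for a in A]
cv2.imwrite("pics/mix.png",np.vstack([np.hstack(A[:2]),np.hstack(A[2:])]))
E
python3 m2.py
```

```text
side bench [-0.0015  0.0011  0.0019] 0.0004
seat 360 [ 0.5033  0.0163  0.0804 -0.0053] 0.00235
shoulder part 170 [0.5045 0.0024 0.0803 0.0088] 0.00033
slot pts 119 y 0.0203 0.0684 mean lat 0.0009 h 0.008 ang toward +x 4.9
end face pts 126 0.0199 0.0212
r(y) [(np.float64(0.066), np.float64(0.0146)), (np.float64(0.068), np.float64(0.0154)), (np.float64(0.07), np.float64(0.0146)), (np.float64(0.072), np.float64(0.014)), (np.float64(0.074), np.float64(0.0154)), (np.float64(0.076), np.float64(0.0164)), (np.float64(0.078), np.float64(0.0182)), (np.float64(0.08), np.float64(0.0195)), (np.float64(0.082), np.float64(0.0204)), (np.float64(0.084), np.float64(0.0207))]
key 84 [ 0.6744 -0.0761] 0.0091 ((674.6349487304688, -75.8956527709961), (10.066497802734375, 35.80683135986328), 27.62006187438965)
boss 539 [ 0.5223 -0.0638  0.063  -0.0083] 0.00022
sprocket y [-0.2588 -0.2581 -0.2569 -0.2308 -0.2134 -0.2107 -0.2095] top [(np.float64(-0.26), np.float64(0.0881)), (np.float64(-0.256), np.float64(0.0895)), (np.float64(-0.252), np.float64(0.0895)), (np.float64(-0.248), np.float64(0.0896)), (np.float
[... 1132 characters left out ...]
802169799805), 27.08283805847168)
boss 454 [ 0.525  -0.0658  0.0612 -0.0087] 0.00028
sprocket y [-0.2582 -0.2571 -0.2552 -0.2319 -0.213  -0.2112 -0.2105] top [(np.float64(-0.26), np.float64(0.0858)), (np.float64(-0.256), np.float64(0.0877)), (np.float64(-0.252), np.float64(0.0883)), (np.float64(-0.248), np.float64(0.0874)), (np.float64(-0.244), np.float64(0.088)), (np.float64(-0.24), np.float64(0.0877)), (np.float64(-0.236), np.float64(0.0877)), (np.float64(-0.232), np.float64(0.0878)), (np.float64(-0.228), np.float64(0.0881)), (np.float64(-0.224), np.float64(0.0913)), (np.float64(-0.22), np.float64(0.0992)), (np.float64(-0.216), np.float64(0.0992)), (np.float64(-0.212), np.float64(0.0963))]
```

View pics/mix.png

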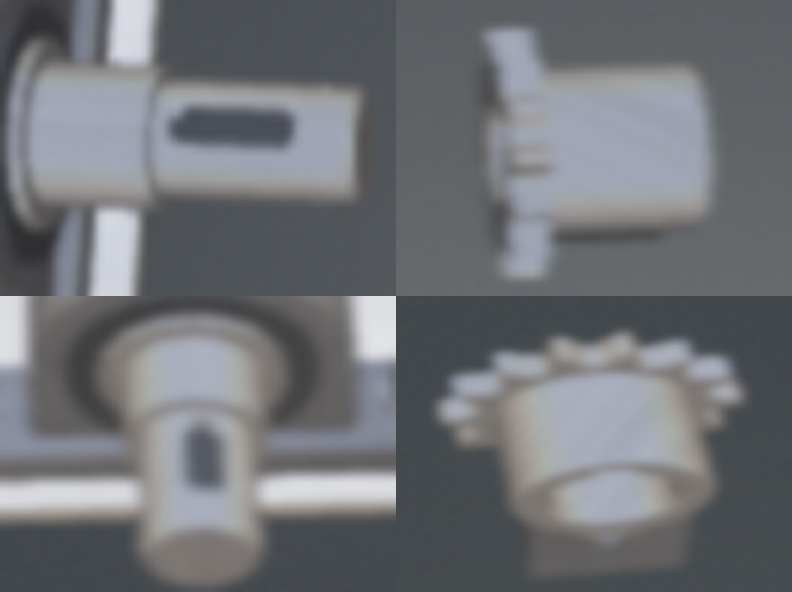

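The mix shows the slot (top view, crop 170–295, 109–147) off the seat's middle towards +x. The side view agrees (slot 187–225 in a seat 140–258). The sprocket's teeth show a gap at the top, at (597,355).

```bash
cat > m3.py <<'E'
from h import *
from scipy.optimize import least_squares
# joint fit: shared axis direction, seat r16 + shoulder r20, slot dropped
for c in("side","top"):
    z=np.load(f"{c}.npz"); p,d=z["p"],z["d"]; P,uv=cloud(c,d); g=p.mean(2)[uv[:,1],uv[:,0]]
    S=(abs(P[:,0]-.505)<.03)&(P[:,1]>.024)&(P[:,1]<.068)&(P[:,2]>.083); A=(abs(P[:,0]-.505)<.03)&(P[:,1]>.083)&(P[:,1]<.105)&(P[:,2]>.083)
    dark=g<120; M=S&~cv2.dilate((lambda i:(i.__setitem__((uv[:,1],uv[:,0]),(S&dark).astype(np.uint8)),i)[1])(np.zeros(d.shape,np.uint8)),np.ones((3,3)))[uv[:,1],uv[:,0]].astype(bool)
    Q=np.r_[P[M],P[A]]; r=np.r_[np.full(M.sum(),.016),np.full(A.sum(),.02)]
    f=lambda t:np.hypot(Q[:,0]-t[0]-t[1]*(Q[:,1]-.05),Q[:,2]-t[2]-t[3]*(Q[:,1]-.05))-r
    s=least_squares(f,[.505,0,.08,0],loss="soft_l1",f_scale=.0007).x; print(c,M.sum(),A.sum(),s.round(4),np.abs(f(s)).mean().round(5))
    # dark slot pixels -> rays -> intersect plane-ish: at radius .0155 cylinder
    i=optics.camera_info(c); eye=np.array(i["eye"]); 
    k=S&dark; print(" dark n",k.sum(), "grey dark/seat",g[k].mean().round(0),g[S&~dark].mean().round(0))
    V=P[k]-eye; V/=np.linalg.norm(V,axis=1)[:,None]; lat=[];al=[]
    for v in V:
        ts=np.linalg.norm(P[k][0]-eye)+np.linspace(-.06,.06,601); X=eye+ts[:,None]*v
        q=np.hypot(X[:,0]-s[0]-s[1]*(X[:,1]-.05),X[:,2]-s[2]-s[3]*(X[:,1]-.05)); j=np.argmax(q<.0158)
        lat.append(np.degrees(np.arctan2(X[j,0]-s[0]-s[1]*(X[j,1]-.05),X[j,2]-s[2]-s[3]*(X[j,1]-.05))));al.append(X[j,1])
    print(" slot angle to +x",np.mean(lat).round(2),"range",np.ptp(lat).round(1),"mean y",np.mean(al).round(4),"yrange",np.min(al).round(4),np.max(al).round(4))
s=get_state(); print(R.from_rotvec(s["tcp_rot"]).as_matrix().round(4))
E
python3 m3.py
```

```text
side 168 146 [ 0.5036  0.0211  0.0814 -0.0145] 0.00027
 dark n 38 grey dark/seat 103.0 160.0
 slot angle to +x 3.38 range 98.8 mean y 0.0497 yrange 0.0271 0.0621
top 242 258 [ 5.067e-01  2.330e-02  7.950e-02 -3.000e-04] 0.00029
 dark n 102 grey dark/seat 93.0 155.0
 slot angle to +x -1.15 range 150.1 mean y 0.0523 yrange 0.0246 0.0669
[[ 0.9391  0.3435 -0.    ]
 [ 0.3435 -0.9391  0.    ]
 [ 0.     -0.     -1.    ]]
```

```bash
sed -i 's/    print(" slot angle to +x".*/    lat,al=map(np.array,(lat,al)); o=(abs(lat)<30)\&(al<.0725)\&(al>.026); lat,al=lat[o],al[o]; print(" slot angle",o.sum(),lat.mean().round(2),np.median(lat).round(2),np.percentile(lat,[0,5,95,100]).round(1),"y",al.mean().round(4),np.percentile(al,[0,5,50,95,100]).round(4))/' m3.py; python3 m3.py
```

```text
side 168 146 [ 0.5036  0.0211  0.0814 -0.0145] 0.00027
 dark n 38 grey dark/seat 103.0 160.0
 slot angle 35 9.92 9.65 [-4.7 -4.3 24.7 25.4] y 0.0515 [0.0415 0.0418 0.0505 0.0616 0.0621]
top 242 258 [ 5.067e-01  2.330e-02  7.950e-02 -3.000e-04] 0.00029
 dark n 102 grey dark/seat 93.0 155.0
 slot angle 89 6.34 5.51 [-9.6 -8.4 20.6 24.9] y 0.0527 [0.0376 0.0395 0.052  0.066  0.0668]
[[ 0.9391  0.3435 -0.    ]
 [ 0.3435 -0.9391  0.    ]
 [ 0.     -0.     -1.    ]]
```

>>> {"name": "send_rows", "arguments": {
  "plan": [
    {"tx": 1, "ty": -1, "tz": -0.3, "spin": 0, "fingers": 1},
    {"tx": 2.2, "ty": -2.2, "tz": -0.3, "spin": 0, "fingers": 0.6},
    {"tx": 3.4, "ty": -3.4, "tz": -0.3, "spin": 0, "fingers": 0.5},
    {"tx": 4.6, "ty": -4.6, "tz": -0.3, "spin": 0, "fingers": 0.4},
    {"tx": 5.8, "ty": -5.8, "tz": -0.3, "spin": 0, "fingers": 0.4},
    {"tx": 7, "ty": -7, "tz": -0.3, "spin": 0, "fingers": 0.4},
    {"tx": 8.2, "ty": -8.0, "tz": -0.3, "spin": 0, "fingers": 0.4},
    {"tx": 9.4, "ty": -8.8, "tz": -0.3, "spin": 0, "fingers": 0.4},
    {"tx": 10.6, "ty": -9.5, "tz": -0.3, "spin": 0, "fingers": 0.4},
    {"tx": 11.8, "ty": -10.0, "tz": -0.3, "spin": 0, "fingers": 0.4}
  ],
  "grip_force": 40
}}

```text
time: 3.13
position: [0.4117, -0.2205, 0.2407]
tcp_rot: [3.093, 0.548, 0.001]
contact_force: [1.6, -1.4, 0.6]
width: 0.401
finger_force: 0.0
```

```bash
cat > go.py <<'E'
from h import *
import sys
# target x y z (TCP), direction of tool y in degrees (mod 180)
x,y,z,a=map(float,sys.argv[1:5]); s=get_state(); M=R.from_rotvec(s["tcp_rot"]).as_matrix()
dl=M.T@(np.array([x,y,z])-s["position"])/.03; cur=np.degrees(np.arctan2(M[1,1],M[0,1])); e=(a-cur+90)%180-90
print("t",dl.round(3),"spin",round(-e/6,3),"alt",round(-(e-np.sign(e)*180)/6,3),"cur",cur.round(2),"q",s["qpos"].round(2),"F",s["contact_force"].round(2),"pos",s["position"].round(4))
E
python3 go.py 0.676 -0.077 0.10 27
```

```text
t [ 9.916 -1.471  4.693] spin 13.847 alt -16.153 cur -69.92 q [ 0.54  0.26 -0.21  1.98  0.07  0.9  -0.93] F [ 1.57 -1.39  0.62] pos [ 0.4117 -0.2205  0.2407]
```

>>> {"name": "send_rows", "arguments": {
  "plan": [
    {"tx": 1, "ty": -0.15, "tz": 0.4, "spin": -1.1, "fingers": 0.4},
    {"tx": 2, "ty": -0.3, "tz": 0.8, "spin": -2.2, "fingers": 0.4},
    {"tx": 3, "ty": -0.45, "tz": 1.2, "spin": -3.3, "fingers": 0.4},
    {"tx": 4, "ty": -0.6, "tz": 1.6, "spin": -4.4, "fingers": 0.4},
    {"tx": 5, "ty": -0.75, "tz": 2, "spin": -5.5, "fingers": 0.4},
    {"tx": 6, "ty": -0.9, "tz": 2.4, "spin": -6.6, "fingers": 0.4},
    {"tx": 7, "ty": -1.05, "tz": 2.8, "spin": -7.7, "fingers": 0.4},
    {"tx": 8, "ty": -1.2, "tz": 3.2, "spin": -8.8, "fingers": 0.4},
    {"tx": 9, "ty": -1.35, "tz": 3.6, "spin": -9.9, "fingers": 0.4},
    {"tx": 9.916, "ty": -1.471, "tz": 4, "spin": -11, "fingers": 0.4}
  ]
}}

```text
time: 3.97
position: [0.6769, -0.0777, 0.1196]
tcp_rot: [-2.29, -2.151, -0.0]
contact_force: [0.2, 0.8, -0.3]
width: 0.403
finger_force: 0.0
```

```bash
python3 go.py 0.676 -0.077 0.08 27
```

```text
t [ 0.021 -0.031  1.319] spin -5.096 alt 24.904 cur -3.58 q [ 0.3   0.76 -0.44  1.51  0.37  0.95 -0.32] F [ 0.22  0.76 -0.25] pos [ 0.6769 -0.0777  0.1196]
```

>>> {"name": "send_rows", "arguments": {
  "plan": [
    {"tx": 0.021, "ty": -0.031, "tz": 0.3, "spin": -1, "fingers": 0.4},
    {"tx": 0.021, "ty": -0.031, "tz": 0.6, "spin": -2, "fingers": 0.4},
    {"tx": 0.021, "ty": -0.031, "tz": 1, "spin": -3, "fingers": 0.4},
    {"tx": 0.021, "ty": -0.031, "tz": 1.4, "spin": -4, "fingers": 0.4},
    {"tx": 0.021, "ty": -0.031, "tz": 1.8, "spin": -5.1, "fingers": 0.4},
    {"tx": 0.021, "ty": -0.031, "tz": 1.8, "spin": -5.1, "fingers": 0.4},
    {"tx": 0.021, "ty": -0.031, "tz": 1.8, "spin": -5.1, "fingers": 0.4},
    {"tx": 0.021, "ty": -0.031, "tz": 1.8, "spin": -5.1, "fingers": 0.4},
    {"tx": 0.021, "ty": -0.031, "tz": 1.8, "spin": -5.1, "fingers": 0.4},
    {"tx": 0.021, "ty": -0.031, "tz": 1.8, "spin": -5.1, "fingers": 0.4}
  ]
}}

```text
time: 4.8
position: [0.6751, -0.0781, 0.0672]
tcp_rot: [1.65, 2.672, 0.001]
contact_force: [0.5, 0.2, 0.5]
width: 0.396
finger_force: 0.0
```

```bash
cat > fing.py <<'E'
from h import *
s=get_state(); M=R.from_rotvec(s["tcp_rot"]).as_matrix(); print(s["position"].round(4),M[:,1].round(3))
for c,dz in(("side",.0019),("top",0)):
    D=[optics.camera(c) for _ in range(4)]; d=np.mean([x[1] for x in D],0).astype(np.float32); p=D[0][0]
    np.savez(f"f_{c}.npz",p=p,d=d); P,uv=cloud(c,d); P[:,2]-=dz; L=(P-s["position"])@M
    for a,b in((-.02,-.004),(-.04,-.02),(-.06,-.04)):
        k=(L[:,2]>a)&(L[:,2]<b)&(abs(L[:,0])<.03)&(abs(L[:,1])<.065); q=L[k]
        for sg in(-1,1):
            e=q[q[:,1]*sg>0]
            if len(e)>4: print(c,a,b,sg,len(e),"x",np.percentile(e[:,0],[2,50,98]).round(4),"y",np.percentile(e[:,1],[2,50,98]).round(4))
    print(c,"lowest tip z",np.percentile(L[(abs(L[:,0])<.012)&(abs(L[:,1])<.06)&(L[:,2]<.03)][:,2],[50,98,100]).round(4))
t,s_=np.load("f_top.npz")["p"],np.load("f_side.npz")["p"]
z=lambda p,r,c:cv2.resize(p[r-45:r+45,c-45:c+45],(400,400),interpolation=cv2.INTER_CUBIC)
cv2.imwrite("pics/fing.png",np.hstack([z(t,120,240),z(s_,185,372)])[...,::-1])
E
python3 fing.py
```

```text
[ 0.6751 -0.0781  0.0672] [0.894 0.448 0.001]
side -0.02 -0.004 -1 65 x [-0.009  -0.0046  0.0074] y [-0.0331 -0.0278 -0.0198]
side -0.02 -0.004 1 81 x [-0.0092 -0.0014  0.0127] y [0.0149 0.0155 0.0369]
side -0.04 -0.02 -1 75 x [-0.0089 -0.0051  0.0044] y [-0.0351 -0.028  -0.0196]
side -0.04 -0.02 1 109 x [-0.0104 -0.0015  0.0116] y [0.0143 0.0155 0.0267]
side -0.06 -0.04 -1 164 x [-0.0114 -0.0067  0.0108] y [-0.0538 -0.0313 -0.0199]
side -0.06 -0.04 1 143 x [-0.0125 -0.0096  0.0076] y [0.0137 0.0217 0.0469]
side lowest tip z [-0.1114 -0.01   -0.0007]Traceback (most recent call last):
  File "fing.py", line 11, in <module>
    print(c,"lowest tip z",np.percentile(L[(abs(L[:,0])<.012)&(abs(L[:,1])<.06)&(L[:,2]<.03)][:,2],[50,98,100]).round(4))
                           ~~~~~~~~~~~~~^^^^^^^^^^^^^^^^^^^^^^^^^^^^^^^^^^^^^^^^^^^^^^^^^^^^^^^^^^^^^^^^^^^^^^^
    return _quantile_unchecked(
        a, q, axis, out, overwrite_input, method, keepdims, weights)
    return _ureduce(a,
                    func=_quantile_ureduce_func,
    ...<5 lines>...
                    overwrite_input=overwrite_input,
                    method=method)
    r = func(a, **kwargs)
    result = _quantile(arr,
                       quantiles=q,
    ...<2 lines>...
                       out=out,
                       weights=wgt)
    slices_having_nans = np.isnan(arr[-1, ...])
                                  ~~~^^^^^^^^^
IndexError: index -1 is out of bounds for axis 0 with size 0
```

```bash
python3 go.py 0.6764 -0.0767 0.004 27.3
```

```text
t [0.018 0.074 2.078] spin -0.103 alt 29.897 cur 26.68 q [ 0.36  0.85 -0.54  1.54  0.51  0.9   0.11] F [ 0.25  0.44 -0.25] pos [ 0.6746 -0.0782  0.0664]
```

>>> {"name": "send_rows", "arguments": {
  "plan": [
    {"tx": 0.018, "ty": 0.074, "tz": 0.4, "spin": -0.1, "fingers": 0.3},
    {"tx": 0.018, "ty": 0.074, "tz": 0.8, "spin": -0.1, "fingers": 0.3},
    {"tx": 0.018, "ty": 0.074, "tz": 1.2, "spin": -0.1, "fingers": 0.3},
    {"tx": 0.018, "ty": 0.074, "tz": 1.5, "spin": -0.1, "fingers": 0.3},
    {"tx": 0.018, "ty": 0.074, "tz": 1.8, "spin": -0.1, "fingers": 0.3},
    {"tx": 0.018, "ty": 0.074, "tz": 1.95, "spin": -0.1, "fingers": 0.3},
    {"tx": 0.018, "ty": 0.074, "tz": 1.95, "spin": -0.1, "fingers": 0.3},
    {"tx": 0.018, "ty": 0.074, "tz": 1.95, "spin": -0.1, "fingers": 0.3},
    {"tx": 0.018, "ty": 0.074, "tz": 1.95, "spin": -0.1, "fingers": 0.3},
    {"tx": 0.018, "ty": 0.074, "tz": 1.95, "spin": -0.1, "fingers": 0.3}
  ]
}}

```text
time: 6.03
position: [0.6767, -0.0767, 0.0084]
tcp_rot: [1.634, 2.682, 0.001]
contact_force: [-1.1, -0.1, -0.4]
width: 0.297
finger_force: 0.0
```

```bash
python3 go.py 0.6764 -0.0767 0.004 27.3
```

```text
t [ 0.004 -0.011  0.147] spin -0.001 alt 29.999 cur 27.29 q [ 0.33  0.93 -0.51  1.55  0.56  0.82  0.08] F [-1.12 -0.14 -0.39] pos [ 0.6767 -0.0767  0.0084]
```

>>> {"name": "send_rows", "arguments": {
  "plan": [
    {"tz": 0.07, "fingers": 0.3},
    {"tz": 0.14, "fingers": 0.3},
    {"tz": 0.14, "fingers": 0.15},
    {"tz": 0.14, "fingers": 0},
    {"tz": 0.14, "fingers": 0},
    {"tz": 0.14, "fingers": 0},
    {"tz": 0.14, "fingers": 0},
    {"tz": 0.14, "fingers": 0},
    {"tz": 0.14, "fingers": 0},
    {"tz": 0.14, "fingers": 0}
  ],
  "grip_force": 40
}}

```text
invalid input at $.plan[0]: expected keys tx, ty, tz, spin, fingers
```

```bash
python3 go.py 0.505 0.053 0.15 -1.3
```

```text
t [ 6.464 -3.102 -4.725] spin 4.766 alt -25.234 cur 27.29 q [ 0.33  0.93 -0.51  1.55  0.56  0.82  0.08] F [-1.12 -0.14 -0.39] pos [ 0.6767 -0.0767  0.0084]
```

>>> {"name": "send_rows", "arguments": {
  "plan": [
    {"tx": 0, "ty": 0, "spin": 0, "tz": 0.07, "fingers": 0.3},
    {"tx": 0, "ty": 0, "spin": 0, "tz": 0.14, "fingers": 0.3},
    {"tx": 0, "ty": 0, "spin": 0, "tz": 0.14, "fingers": 0.15},
    {"tx": 0, "ty": 0, "spin": 0, "tz": 0.14, "fingers": 0},
    {"tx": 0, "ty": 0, "spin": 0, "tz": 0.14, "fingers": 0},
    {"tx": 0, "ty": 0, "spin": 0, "tz": 0.14, "fingers": 0},
    {"tx": 0, "ty": 0, "spin": 0, "tz": 0.14, "fingers": 0},
    {"tx": 0, "ty": 0, "spin": 0, "tz": 0.14, "fingers": 0},
    {"tx": 0, "ty": 0, "spin": 0, "tz": 0.14, "fingers": 0},
    {"tx": 0, "ty": 0, "spin": 0, "tz": 0.14, "fingers": 0}
  ],
  "grip_force": 40
}}

```text
time: 6.87
position: [0.6764, -0.0766, 0.0036]
tcp_rot: [-1.635, -2.683, 0.0]
contact_force: [-0.7, -0.1, 0.5]
width: 0.097
finger_force: 40.3
```

```bash
python3 go.py 0.505 0.053 0.15 -1.3; python3 -c "
from h import *
s=get_state();print(s['width'],s['finger_force'])"
```

```text
t [ 6.46  -3.095 -4.88 ] spin 4.766 alt -25.234 cur 27.3 q [ 0.33  0.93 -0.5   1.55  0.56  0.81  0.08] F [-0.72 -0.1   0.49] pos [ 0.6764 -0.0766  0.0036]
0.09742660085989784 40.290968406479806
```

>>> {"name": "send_rows", "arguments": {
  "plan": [
    {"tx": 0, "ty": 0, "tz": -0.8, "spin": 0, "fingers": 0},
    {"tx": 0.4, "ty": -0.2, "tz": -1.9, "spin": 0.4, "fingers": 0},
    {"tx": 1.2, "ty": -0.5, "tz": -3, "spin": 1, "fingers": 0},
    {"tx": 2.1, "ty": -0.9, "tz": -3.9, "spin": 1.7, "fingers": 0},
    {"tx": 3, "ty": -1.4, "tz": -4.6, "spin": 2.4, "fingers": 0},
    {"tx": 4, "ty": -1.9, "tz": -4.88, "spin": 3.1, "fingers": 0},
    {"tx": 5, "ty": -2.4, "tz": -4.88, "spin": 3.8, "fingers": 0},
    {"tx": 5.9, "ty": -2.8, "tz": -4.88, "spin": 4.5, "fingers": 0},
    {"tx": 6.46, "ty": -3.05, "tz": -4.88, "spin": 4.77, "fingers": 0},
    {"tx": 6.46, "ty": -3.05, "tz": -4.88, "spin": 4.77, "fingers": 0}
  ]
}}

```text
time: 7.7
position: [0.5037, 0.0561, 0.1506]
tcp_rot: [-2.245, -2.197, 0.0]
contact_force: [0.4, 0.6, 0.1]
width: 0.095
finger_force: 40.3
```

```bash
python3 go.py 0.507 0.054 0.108 -1.3
```

```text
t [-0.068  0.111  1.42 ] spin 0.012 alt -29.988 cur -1.23 q [ 0.16  0.49 -0.51  1.96  0.34  0.77 -0.57] F [0.43 0.56 0.1 ] pos [0.5037 0.0561 0.1506]
```

>>> {"name": "send_rows", "arguments": {
  "plan": [
    {"tx": -0.03, "ty": 0.1, "tz": 0.3, "spin": 0.01, "fingers": 0},
    {"tx": -0.03, "ty": 0.1, "tz": 0.6, "spin": 0.01, "fingers": 0},
    {"tx": -0.03, "ty": 0.1, "tz": 0.9, "spin": 0.01, "fingers": 0},
    {"tx": -0.03, "ty": 0.1, "tz": 1.2, "spin": 0.01, "fingers": 0},
    {"tx": -0.03, "ty": 0.1, "tz": 1.4, "spin": 0.01, "fingers": 0},
    {"tx": -0.03, "ty": 0.1, "tz": 1.4, "spin": 0.01, "fingers": 0},
    {"tx": -0.03, "ty": 0.1, "tz": 1.4, "spin": 0.01, "fingers": 0},
    {"tx": -0.03, "ty": 0.1, "tz": 1.4, "spin": 0.01, "fingers": 0},
    {"tx": -0.03, "ty": 0.1, "tz": 1.4, "spin": 0.01, "fingers": 0},
    {"tx": -0.03, "ty": 0.1, "tz": 1.4, "spin": 0.01, "fingers": 0}
  ]
}}

```text
time: 8.53
position: [0.5094, 0.0527, 0.1084]
tcp_rot: [2.248, 2.194, 0.001]
contact_force: [-0.4, 0.1, 0.5]
width: 0.096
finger_force: 40.3
```

```bash
python3 go.py 0.507 0.055 0.1005 -1.3
python3 - <<'E'
from h import *
s=get_state(); M=R.from_rotvec(s["tcp_rot"]).as_matrix(); print(s["position"].round(4))
o=[]
for c,dz,(r,cc) in(("side",.0019,(100,285)),("top",0,(200,160))):
    D=[optics.camera(c) for _ in range(6)]; d=np.mean([x[1] for x in D],0).astype(np.float32); p=np.mean([x[0] for x in D],0).astype(np.uint8)
    np.savez(f"k_{c}.npz",p=p,d=d); P,uv=cloud(c,d); P[:,2]-=dz; L=(P-s["position"])@M
    k=(L[:,2]>-.004)&(L[:,2]<.0025)&(abs(L[:,0])<.025)&(abs(L[:,1])<.012); q=L[k]; print(c,len(q)); 
    if len(q)>3: print("key-ish x",np.percentile(q[:,0],[0,5,50,95,100]).round(4),"y",np.percentile(q[:,1],[0,5,50,95,100]).round(4))
    k=(L[:,2]>-.03)&(L[:,2]<-.01)&(abs(L[:,0])<.03)&(abs(L[:,1])<.065); q=L[k]; print("fingers x",np.percentile(q[:,0],[2,50,98]).round(4),"y",np.percentile(q[:,1],[2,50,98]).round(4))
    o.append(cv2.resize(p[r-35:r+40,cc-35:cc+40],(400,400),interpolation=cv2.INTER_CUBIC))
    for n in ("key","keyseat"):
        print(n,[(round(x["p"],2),w(c,x["xyz"]).round(4).tolist()) for x in optics.mark_of(c,n)[:2]])
cv2.imwrite("pics/hov.png",np.hstack(o)[...,::-1])
E
```

```text
t [ 0.076 -0.082  0.262] spin -0.014 alt 29.986 cur -1.38 q [ 0.14  0.56 -0.48  1.98  0.39  0.69 -0.61] F [-0.37  0.13  0.55] pos [0.5094 0.0527 0.1084]
[0.5094 0.0527 0.1084]
side 66
key-ish x [-0.0197 -0.0189 -0.0077  0.012   0.0148] y [-0.0105 -0.0069 -0.0031  0.0009  0.0062]
fingers x [-0.0121 -0.0077  0.0062] y [-0.0206  0.001   0.0138]
key [(0.46, [0.5076, 0.052, 0.105])]
keyseat []
top 36
key-ish x [-0.0188 -0.0183 -0.0121 -0.001   0.0002] y [-0.0088 -0.0051 -0.      0.0034  0.0036]
fingers x [-0.0287 -0.0108 -0.0016] y [-0.0597 -0.0044  0.06  ]
key [(0.4, [0.5107, 0.0497, 0.1012])]
keyseat [(0.73, [0.5075, 0.0546, 0.0872])]
```

View pics/hov.png

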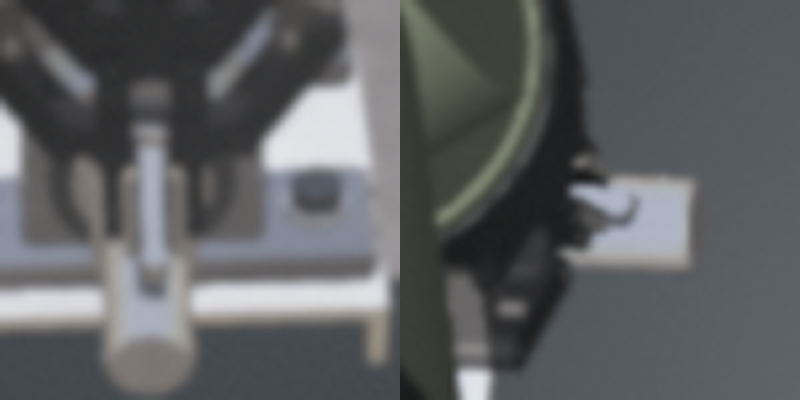

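The left half (side view) shows the key (crop 137–165, end near y 285) right over the slot, whose dark front end shows at (152,295). Sideways it looks in line, so I lower gently and feel.

>>> {"name": "send_rows", "arguments": {
  "plan": [
    {"tx": 0, "ty": 0, "tz": 0.1, "spin": 0, "fingers": 0},
    {"tx": 0, "ty": 0, "tz": 0.2, "spin": 0, "fingers": 0},
    {"tx": 0, "ty": 0, "tz": 0.25, "spin": 0, "fingers": 0},
    {"tx": 0, "ty": 0, "tz": 0.28, "spin": 0, "fingers": 0},
    {"tx": 0, "ty": 0, "tz": 0.31, "spin": 0, "fingers": 0},
    {"tx": 0, "ty": 0, "tz": 0.33, "spin": 0, "fingers": 0},
    {"tx": 0, "ty": 0, "tz": 0.35, "spin": 0, "fingers": 0},
    {"tx": 0, "ty": 0, "tz": 0.35, "spin": 0, "fingers": 0},
    {"tx": 0, "ty": 0, "tz": 0.35, "spin": 0, "fingers": 0},
    {"tx": 0, "ty": 0, "tz": 0.35, "spin": 0, "fingers": 0}
  ]
}}

```text
time: 10.17
position: [0.5098, 0.0526, 0.098]
tcp_rot: [2.247, 2.194, 0.002]
contact_force: [0.3, -1.3, 6.8]
width: 0.094
finger_force: 41.8
```

```bash
python3 go.py 0.507 0.055 0.1005 -1.3
```

```text
t [ 0.076 -0.096 -0.084] spin -0.015 alt 29.985 cur -1.39 q [ 0.13  0.57 -0.46  1.99  0.4   0.67 -0.62] F [ 0.33 -1.28  6.8 ] pos [0.5098 0.0526 0.098 ]
```

>>> {"name": "send_rows", "arguments": {
  "plan": [
    {"tx": 0.01, "ty": 0, "tz": 0, "spin": 0, "fingers": 0},
    {"tx": 0.02, "ty": 0, "tz": 0, "spin": 0, "fingers": 0},
    {"tx": 0.03, "ty": 0, "tz": 0, "spin": 0, "fingers": 0},
    {"tx": 0.04, "ty": 0, "tz": 0, "spin": 0, "fingers": 0},
    {"tx": 0.05, "ty": 0, "tz": 0, "spin": 0, "fingers": 0},
    {"tx": 0.06, "ty": 0, "tz": 0, "spin": 0, "fingers": 0},
    {"tx": 0.07, "ty": 0, "tz": 0, "spin": 0, "fingers": 0},
    {"tx": 0.07, "ty": 0, "tz": 0, "spin": 0, "fingers": 0},
    {"tx": 0.07, "ty": 0, "tz": 0, "spin": 0, "fingers": 0},
    {"tx": 0.07, "ty": 0, "tz": 0, "spin": 0, "fingers": 0}
  ]
}}

```text
time: 11.0
position: [0.5091, 0.0551, 0.0974]
tcp_rot: [-2.247, -2.195, -0.0]
contact_force: [0.2, 3.2, 0.2]
width: 0.097
finger_force: 40.9
```

>>> {"name": "send_rows", "arguments": {
  "plan": [
    {"tx": 0, "ty": 0, "tz": 0.02, "spin": 0, "fingers": 0},
    {"tx": 0, "ty": 0, "tz": 0.04, "spin": 0, "fingers": 0},
    {"tx": 0, "ty": 0, "tz": 0.06, "spin": 0, "fingers": 0},
    {"tx": 0, "ty": 0, "tz": 0.07, "spin": 0, "fingers": 0},
    {"tx": 0, "ty": 0, "tz": 0.07, "spin": 0, "fingers": 0},
    {"tx": 0, "ty": 0, "tz": 0.07, "spin": 0, "fingers": 0},
    {"tx": 0, "ty": 0, "tz": 0.07, "spin": 0, "fingers": 0},
    {"tx": 0, "ty": 0, "tz": 0.07, "spin": 0, "fingers": 0},
    {"tx": 0, "ty": 0, "tz": 0.07, "spin": 0, "fingers": 0},
    {"tx": 0, "ty": 0, "tz": 0.07, "spin": 0, "fingers": 0}
  ]
}}

```text
time: 11.83
position: [0.5091, 0.0552, 0.0956]
tcp_rot: [-2.247, -2.195, -0.0]
contact_force: [-3.4, 4.9, 8.9]
width: 0.098
finger_force: 46.0
```

Run:
```python
from h import *
o=[]
for c,(r,cc) in(("side",(100,285)),):
    D=[optics.camera(c) for _ in range(6)]; p=np.mean([x[0] for x in D],0).astype(np.uint8)
    o.append(cv2.resize(p[r-15:r+40,cc-40:cc+25],(780,600),interpolation=cv2.INTER_CUBIC))
cv2.imwrite("pics/ins.png",np.hstack(o)[...,::-1]); s=get_state(); print(s["position"],s["contact_force"])
```

```text
[0.50904945 0.05519133 0.09559106] [-2.87331637  4.31713965  8.69811789]
```

View pics/ins.png

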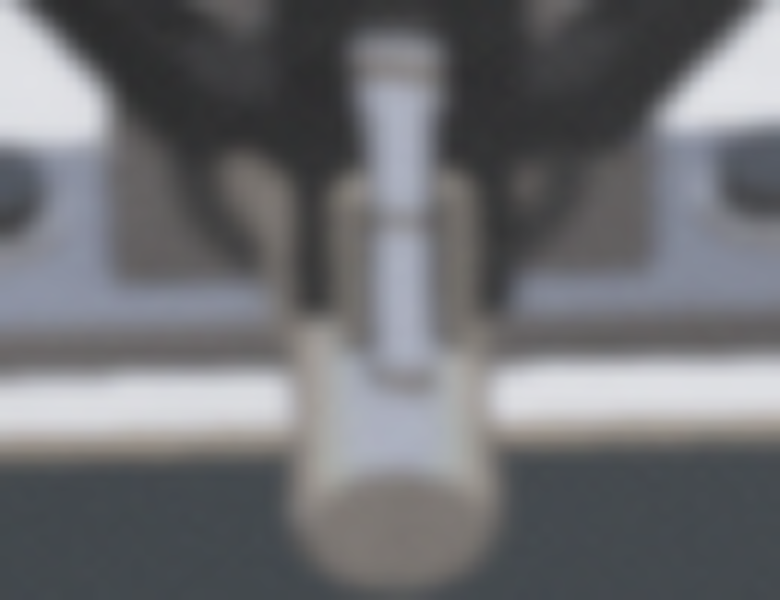

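The key now sits partly in the slot (its end at (405,375), no dark slot showing in front of it). The side force says it wants slightly more towards the shoulder.

>>> {"name": "send_rows", "arguments": {
  "plan": [
    {"tx": 0.01, "ty": -0.01, "tz": 0, "spin": 0, "fingers": 0},
    {"tx": 0.02, "ty": -0.02, "tz": 0, "spin": 0, "fingers": 0},
    {"tx": 0.03, "ty": -0.02, "tz": 0, "spin": 0, "fingers": 0},
    {"tx": 0.03, "ty": -0.02, "tz": 0.01, "spin": 0, "fingers": 0},
    {"tx": 0.03, "ty": -0.02, "tz": 0.02, "spin": 0, "fingers": 0},
    {"tx": 0.03, "ty": -0.02, "tz": 0.03, "spin": 0, "fingers": 0},
    {"tx": 0.03, "ty": -0.02, "tz": 0.03, "spin": 0, "fingers": 0},
    {"tx": 0.03, "ty": -0.02, "tz": 0.03, "spin": 0, "fingers": 0},
    {"tx": 0.03, "ty": -0.02, "tz": 0.03, "spin": 0, "fingers": 0},
    {"tx": 0.03, "ty": -0.02, "tz": 0.03, "spin": 0, "fingers": 0}
  ]
}}

```text
time: 12.97
position: [0.509, 0.0554, 0.0953]
tcp_rot: [2.248, 2.193, 0.0]
contact_force: [-4.8, -0.6, 22.5]
width: 0.095
finger_force: 53.0
```

>>> {"name": "send_rows", "arguments": {
  "plan": [
    {"tx": 0, "ty": 0, "tz": -0.03, "spin": 0, "fingers": 0},
    {"tx": 0, "ty": 0, "tz": -0.04, "spin": 0, "fingers": 0.3},
    {"tx": 0, "ty": 0, "tz": -0.04, "spin": 0, "fingers": 0.3},
    {"tx": 0, "ty": 0, "tz": -0.04, "spin": 0, "fingers": 0.3},
    {"tx": 0, "ty": 0, "tz": -0.2, "spin": 0, "fingers": 0.3},
    {"tx": 0, "ty": 0, "tz": -0.6, "spin": 0, "fingers": 0.3},
    {"tx": 0, "ty": 0, "tz": -0.7, "spin": 0, "fingers": 0},
    {"tx": 0, "ty": 0, "tz": -0.7, "spin": 0, "fingers": 0},
    {"tx": 0, "ty": 0, "tz": -0.7, "spin": 0, "fingers": 0},
    {"tx": 0, "ty": 0, "tz": -0.7, "spin": 0, "fingers": 0}
  ]
}}

```text
time: 13.8
position: [0.5086, 0.0556, 0.1155]
tcp_rot: [2.248, 2.194, 0.0]
contact_force: [0.1, -0.7, -0.6]
width: 0.003
finger_force: 0.0
```

```bash
python3 go.py 0.509 0.0555 0.1 -1.3
cat > key.py <<'E'
from h import *
for c,dz in(("side",.0019),("top",0)):
    D=[optics.camera(c) for _ in range(4)]; d=np.mean([x[1] for x in D],0).astype(np.float32)
    np.savez(f"k_{c}.npz",p=D[0][0],d=d)
    P,uv=cloud(c,d); P[:,2]-=dz
    k=(P[:,1]>.03)&(P[:,1]<.075)&(abs(P[:,0]-.507)<.014)&(P[:,2]>.0965)&(P[:,2]<.106); q=P[k]; print(c,len(q),q.mean(0).round(4),"y",np.percentile(q[:,1],[2,98]).round(4),"z",np.percentile(q[:,2],[5,50,95]).round(4))
    if len(q)>10: A=np.c_[q[:,0]-.507,q[:,1]-.055,np.ones(len(q))]; print(" plane slopes x,y,z0",np.linalg.lstsq(A,q[:,2],rcond=None)[0].round(4))
E
python3 key.py
```

```text
t [-0.002  0.013  0.517] spin -0.015 alt 29.985 cur -1.39 q [ 0.14  0.55 -0.48  1.98  0.38  0.71 -0.6 ] F [ 0.1  -0.72 -0.56] pos [0.5086 0.0556 0.1155]
side 58 [0.5066 0.0539 0.098 ] y [0.0386 0.0712] z [0.0969 0.0978 0.0993]
 plane slopes x,y,z0 [-0.0728  0.023   0.098 ]
top 47 [0.508  0.0446 0.0985] y [0.0369 0.0548] z [0.0971 0.0985 0.0998]
 plane slopes x,y,z0 [-0.0804 -0.0006  0.0986]
```

>>> {"name": "send_rows", "arguments": {
  "plan": [
    {"tx": 0, "ty": 0, "tz": 0.3, "spin": 0, "fingers": 0},
    {"tx": 0, "ty": 0, "tz": 0.45, "spin": 0, "fingers": 0},
    {"tx": 0, "ty": 0, "tz": 0.52, "spin": 0, "fingers": 0},
    {"tx": 0, "ty": 0, "tz": 0.56, "spin": 0, "fingers": 0},
    {"tx": 0, "ty": 0, "tz": 0.59, "spin": 0, "fingers": 0},
    {"tx": 0, "ty": 0, "tz": 0.62, "spin": 0, "fingers": 0},
    {"tx": 0, "ty": 0, "tz": 0.65, "spin": 0, "fingers": 0},
    {"tx": 0, "ty": 0, "tz": 0.65, "spin": 0, "fingers": 0},
    {"tx": 0, "ty": 0, "tz": 0.65, "spin": 0, "fingers": 0},
    {"tx": 0, "ty": 0, "tz": 0.65, "spin": 0, "fingers": 0}
  ]
}}

```text
time: 15.03
position: [0.5089, 0.0556, 0.0984]
tcp_rot: [2.247, 2.193, 0.0]
contact_force: [-20.4, -3.9, 70.4]
width: -0.002
finger_force: 35.1
```

>>> {"name": "send_rows", "arguments": {
  "plan": [
    {"tx": 0, "ty": 0, "tz": -0.1, "spin": 0, "fingers": 0},
    {"tx": 0, "ty": 0, "tz": -0.5, "spin": 0, "fingers": 0},
    {"tx": 0, "ty": 0, "tz": -1.2, "spin": 0, "fingers": 0},
    {"tx": -0.6, "ty": 0, "tz": -1.9, "spin": 0, "fingers": 0},
    {"tx": -1.5, "ty": 0, "tz": -2.2, "spin": 0, "fingers": 0},
    {"tx": -2.6, "ty": 0, "tz": -2.2, "spin": 0, "fingers": 0},
    {"tx": -3.7, "ty": 0.1, "tz": -2.2, "spin": 0, "fingers": 0},
    {"tx": -4.8, "ty": 0.2, "tz": -2.2, "spin": 0, "fingers": 0},
    {"tx": -4.8, "ty": 0.2, "tz": -2.2, "spin": 0, "fingers": 0},
    {"tx": -4.8, "ty": 0.2, "tz": -2.2, "spin": 0, "fingers": 0}
  ]
}}

```text
time: 15.87
position: [0.511, -0.0902, 0.162]
tcp_rot: [-2.252, -2.19, 0.0]
contact_force: [0.7, 1.1, -0.2]
width: -0.002
finger_force: 0.0
```

```bash
cat >> key.py <<'E'
from scipy.optimize import least_squares
for c,dz in(("side",.0019),("top",0)):
    d=np.load(f"k_{c}.npz")["d"]; P,uv=cloud(c,d); P[:,2]-=dz
    S=(abs(P[:,0]-.505)<.03)&(P[:,1]>.024)&(P[:,1]<.034)&(P[:,2]>.083); A=(abs(P[:,0]-.505)<.03)&(P[:,1]>.084)&(P[:,1]<.105)&(P[:,2]>.083)
    Q=np.r_[P[S],P[A]]; r=np.r_[np.full(S.sum(),.016),np.full(A.sum(),.02)]
    f=lambda t:np.hypot(Q[:,0]-t[0]-t[1]*(Q[:,1]-.05),Q[:,2]-t[2]-t[3]*(Q[:,1]-.05))-r
    s=least_squares(f,[.505,0,.08,0],loss="soft_l1",f_scale=.0007).x; print(c,S.sum(),A.sum(),"axis",s.round(4))
    K=P[(P[:,1]>.040)&(P[:,1]<.070)&(abs(P[:,0]-.507)<.03)&(P[:,2]>.08)]
    lx=K[:,0]-s[0]-s[1]*(K[:,1]-.05); lz=K[:,2]-s[2]-s[3]*(K[:,1]-.05); rr=np.hypot(lx,lz); a=np.degrees(np.arctan2(lx,lz)); 
    o=rr>.0172; print(" proud pts",o.sum(),"ang",a[o].mean().round(2),np.percentile(a[o],[5,95]).round(1),"r",rr[o].mean().round(4))
    # top-plane normal
    t=K[o]; t=t[abs(a[o]-np.median(a[o]))<13]; n=np.linalg.svd(t-t.mean(0))[2][2]; n*=np.sign(n[2]); print(" normal roll",np.degrees(np.arctan2(n[0],n[2])).round(2),"pitch y",np.degrees(np.arctan2(n[1],n[2])).round(2),"cent",t.mean(0).round(4),"y",np.percentile(t[:,1],[1,99]).round(4))
    E=P[(abs(P[:,0]-s[0])<.012)&(P[:,1]<.03)&(P[:,1]>.005)&(abs(P[:,2]-.078)<.009)]; print(" end face",len(E),np.percentile(E[:,1],[5,50]).round(4) if len(E) else "")
E
python3 key.py; python3 go.py 0.5235 -0.1 0.16 0
```

```text
t [-0.415  0.42   0.07 ] spin -0.215 alt 29.785 cur -1.29 q [ 0.43  0.48 -0.5   1.93  0.32  0.81 -0.26] F [0.47 0.28 0.94] pos [ 0.5112 -0.0873  0.1621]key.py:6: RuntimeWarning: Mean of empty slice.
  k=(P[:,1]>.03)&(P[:,1]<.075)&(abs(P[:,0]-.507)<.014)&(P[:,2]>.0965)&(P[:,2]<.106); q=P[k]; print(c,len(q),q.mean(0).round(4),"y",np.percentile(q[:,1],[2,98]).round(4),"z",np.percentile(q[:,2],[5,50,95]).round(4))
  ret = um.true_divide(
Traceback (most recent call last):
  File "key.py", line 6, in <module>
    k=(P[:,1]>.03)&(P[:,1]<.075)&(abs(P[:,0]-.507)<.014)&(P[:,2]>.0965)&(P[:,2]<.106); q=P[k]; print(c,len(q),q.mean(0).round(4),"y",np.percentile(q[:,1],[2,98]).round(4),"z",np.percentile(q[:,2],[5,50,95]).round(4))
                                                                                                                                     ~~~~~~~~~~~~~^^^^^^^^^^^^^^^
IndexError: index -1 is out of bounds for axis 0 with size 0
```

>>> {"name": "send_rows", "arguments": {
  "plan": [
    {"tx": -0.8, "ty": -0.5, "tz": -0.5, "spin": 0, "fingers": 0},
    {"tx": -1.6, "ty": -1, "tz": -1, "spin": 0, "fingers": 0},
    {"tx": -2.4, "ty": -1.5, "tz": -1, "spin": 0, "fingers": 0},
    {"tx": -3.2, "ty": -2, "tz": -1, "spin": 0, "fingers": 0},
    {"tx": -4, "ty": -2.5, "tz": -1, "spin": 0, "fingers": 0},
    {"tx": -4.8, "ty": -3, "tz": -1, "spin": 0, "fingers": 0},
    {"tx": -5.6, "ty": -3.5, "tz": -1, "spin": 0, "fingers": 0},
    {"tx": -6.4, "ty": -4, "tz": -1, "spin": 0, "fingers": 0},
    {"tx": -7.2, "ty": -4.2, "tz": -1, "spin": 0, "fingers": 0},
    {"tx": -7.2, "ty": -4.2, "tz": -1, "spin": 0, "fingers": 0}
  ]
}}

```text
time: 16.9
position: [0.3784, -0.3047, 0.192]
tcp_rot: [2.252, 2.19, -0.002]
contact_force: [-1.3, -0.6, -0.6]
width: 0.001
finger_force: 0.0
```

```bash
sed -i '6,7d' key.py; python3 key.py
cat > tooth.py <<'E'
from h import *
from scipy.optimize import least_squares
for c,dz in(("side",.0019),("top",0)):
    d=np.load(f"k_{c}.npz")["d"]; P,uv=cloud(c,d); P[:,2]-=dz
    B=P[(abs(P[:,0]-.523)<.035)&(P[:,1]>-.252)&(P[:,1]<-.226)&(P[:,2]>.066)]
    f=lambda t:np.hypot(B[:,0]-t[0]-t[1]*(B[:,1]+.24),B[:,2]-t[2]-t[3]*(B[:,1]+.24))-.026
    s=least_squares(f,[.523,-.065,.062,0],loss="soft_l1",f_scale=.0007).x
    T=P[(abs(P[:,0]-.52)<.05)&(P[:,1]>-.235)&(P[:,1]<-.200)&(P[:,2]>.06)]
    ax=np.array([s[1],1,s[3]]);ax/=np.linalg.norm(ax); o=np.array([s[0],-.24,s[2]]); al=(T-o)@ax
    lx=T[:,0]-s[0]-s[1]*(T[:,1]+.24); lz=T[:,2]-s[2]-s[3]*(T[:,1]+.24); rr=np.hypot(lx,lz); a=np.arctan2(lx,lz)
    k=(rr>.030)&(al>.017)&(al<.034); ph=np.angle(np.sum((rr[k]-.030)*np.exp(1j*14*a[k])))/14
    print(c,"boss",s.round(4),"n",k.sum(),"nearest tooth angle to +x deg",np.degrees(ph).round(2),"conc",abs(np.mean(np.exp(1j*14*a[rr>.0365]))).round(2),"face al",np.percentile(al[rr>.03],[1,99]).round(4),"boss end y",np.percentile(P[(abs(P[:,0]-s[0])<.02)&(P[:,2]>.075)&(P[:,1]>-.28)&(P[:,1]<-.23)][:,1],[.5,2]).round(4))
E
python3 tooth.py; python3 go.py 0.5235 -0.1 0.16 0
```

```text
side 65 132 axis [ 0.5036  0.0211  0.0796 -0.0152]
 proud pts 59 ang 7.3 [-3.9 20.7] r 0.0399
 normal roll 88.69 pitch y 78.39 cent [0.5056 0.0542 0.1181] y [0.0403 0.0697]
 end face 81 [0.0201 0.0212]
top 106 258 axis [ 0.5066  0.0231  0.0796 -0.0022]
 proud pts 120 ang 5.38 [-7.4 20.5] r 0.047
 normal roll 87.88 pitch y 65.24 cent [0.5077 0.0546 0.1316] y [0.0401 0.0689]
 end face 28 [0.0188 0.0192]
side boss [ 0.5223 -0.0687  0.0612 -0.0066] n 362 nearest tooth angle to +x deg -12.0 conc 0.63 face al [0.0077 0.033 ] boss end y [-0.2586 -0.2581]
top boss [ 0.525  -0.0681  0.0612 -0.011 ] n 235 nearest tooth angle to +x deg -10.55 conc 0.7 face al [0.0072 0.0334] boss end y [-0.2716 -0.2579]
t [6.791 4.617 1.068] spin -0.215 alt 29.785 cur -1.29 q [ 0.92  0.39 -0.48  1.98  0.24  0.83  0.29] F [0.18 0.2  0.2 ] pos [ 0.3804 -0.3005  0.192 ]
```

```bash
sed -i 's/o=rr>.0172/o=(rr>.0172)\&(rr<.0215)/' key.py; python3 key.py; python3 tooth.py
python3 - <<'E'
from h import *
t,s=np.load("k_top.npz")["p"],np.load("k_side.npz")["p"]
z=lambda p,r,c,h:cv2.resize(p[r-h:r+h,c-h:c+h],(390,290),interpolation=cv2.INTER_CUBIC)
cv2.imwrite("pics/bed.png",np.vstack([np.hstack([z(t,205,155,28),z(s,112,278,28)]),np.hstack([z(t,200,322,28),z(s,252,298,32)])])[...,::-1])
E
```

```text
side 71 133 axis [ 0.5037  0.021   0.0797 -0.0173]
 proud pts 49 ang 8.67 [-3.7 21.1] r 0.0186
 normal roll 6.34 pitch y 1.82 cent [0.5062 0.0533 0.0978] y [0.0402 0.0688]
 end face 84 [0.0201 0.0211]
top 102 251 axis [ 0.5066  0.0239  0.0796 -0.0024]
 proud pts 95 ang 6.95 [-7.2 20.1] r 0.0191
 normal roll 7.93 pitch y -0.62 cent [0.5093 0.0548 0.0984] y [0.0404 0.0689]
 end face 28 [0.0189 0.0192]
side boss [ 0.5223 -0.0583  0.0611 -0.0029] n 363 nearest tooth angle to +x deg -12.24 conc 0.71 face al [0.0111 0.0323] boss end y [-0.2585 -0.258 ]
top boss [ 0.525  -0.0618  0.0613 -0.0078] n 236 nearest tooth angle to +x deg 12.57 conc 0.7 face al [0.0115 0.0355] boss end y [-0.2736 -0.2579]
```

View pics/bed.png

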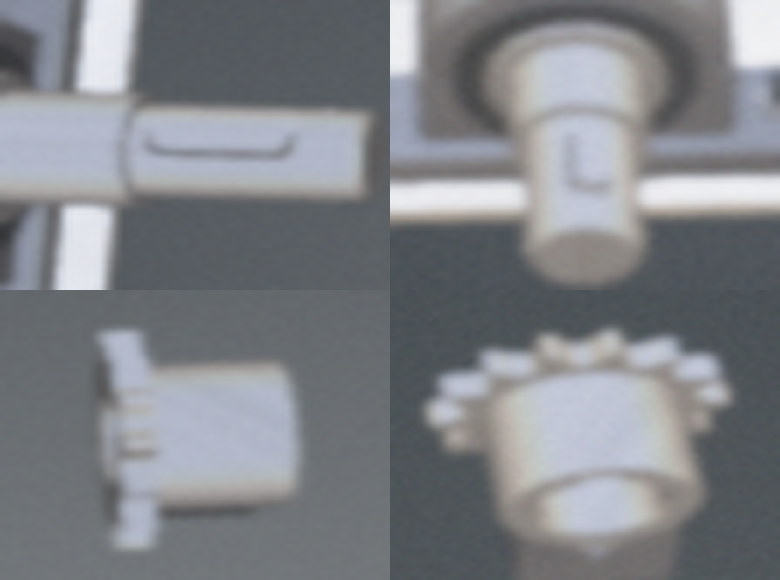

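The key lies flush in its seat (only a thin gap line shows at crop (150–295,150)), about 7.5° rolled towards +x. The sprocket has a tooth gap at the top, near (585,360), so its roll is about 0°. I'll roll it to match by nipping its two top teeth.

```bash
python3 go.py 0.523 -0.216 0.13 3.5
```

```text
t [2.959 4.697 2.066] spin -0.814 alt 29.186 cur -1.38 q [ 0.92  0.39 -0.48  1.98  0.24  0.83  0.29] F [ 0.15 -0.56  0.14] pos [ 0.38   -0.3013  0.192 ]
```

>>> {"name": "send_rows", "arguments": {
  "plan": [
    {"tx": 0.4, "ty": 0.6, "tz": 0.1, "spin": -0.2, "fingers": 0.45},
    {"tx": 0.8, "ty": 1.3, "tz": 0.3, "spin": -0.4, "fingers": 0.45},
    {"tx": 1.3, "ty": 2.1, "tz": 0.6, "spin": -0.6, "fingers": 0.45},
    {"tx": 1.8, "ty": 2.9, "tz": 0.9, "spin": -0.8, "fingers": 0.45},
    {"tx": 2.3, "ty": 3.7, "tz": 1.2, "spin": -0.81, "fingers": 0.45},
    {"tx": 2.7, "ty": 4.3, "tz": 1.6, "spin": -0.81, "fingers": 0.45},
    {"tx": 2.96, "ty": 4.7, "tz": 2, "spin": -0.81, "fingers": 0.45},
    {"tx": 2.96, "ty": 4.7, "tz": 2.07, "spin": -0.81, "fingers": 0.45},
    {"tx": 2.96, "ty": 4.7, "tz": 2.07, "spin": -0.81, "fingers": 0.45},
    {"tx": 2.96, "ty": 4.7, "tz": 2.07, "spin": -0.81, "fingers": 0.45}
  ],
  "grip_force": 20
}}

```text
time: 18.53
position: [0.5225, -0.2165, 0.13]
tcp_rot: [-2.153, -2.287, 0.001]
contact_force: [-0.4, -0.7, 1.1]
width: 0.451
finger_force: 0.0
```

```bash
python3 go.py 0.523 -0.216 0.0955 3.5
```

```text
t [0.017 0.019 1.151] spin -0.009 alt 29.991 cur 3.45 q [ 0.62  0.59 -0.46  1.83  0.35  0.8   0.04] F [-0.45 -0.67  1.14] pos [ 0.5225 -0.2165  0.13  ]
```

>>> {"name": "send_rows", "arguments": {
  "plan": [
    {"tx": 0.02, "ty": 0.02, "tz": 0.4, "spin": 0, "fingers": 0.4},
    {"tx": 0.02, "ty": 0.02, "tz": 0.8, "spin": 0, "fingers": 0.4},
    {"tx": 0.02, "ty": 0.02, "tz": 1.0, "spin": 0, "fingers": 0.4},
    {"tx": 0.02, "ty": 0.02, "tz": 1.14, "spin": 0, "fingers": 0.4},
    {"tx": 0.02, "ty": 0.02, "tz": 1.14, "spin": 0, "fingers": 0.35},
    {"tx": 0.02, "ty": 0.02, "tz": 1.14, "spin": 0, "fingers": 0.3},
    {"tx": 0.02, "ty": 0.02, "tz": 1.14, "spin": 0, "fingers": 0.2},
    {"tx": 0.02, "ty": 0.02, "tz": 1.14, "spin": 0, "fingers": 0.1},
    {"tx": 0.02, "ty": 0.02, "tz": 1.14, "spin": 0, "fingers": 0.1},
    {"tx": 0.02, "ty": 0.02, "tz": 1.14, "spin": 0, "fingers": 0.1}
  ],
  "grip_force": 20
}}

```text
time: 19.37
position: [0.5245, -0.2152, 0.097]
tcp_rot: [2.152, 2.287, 0.002]
contact_force: [-0.3, 2.0, 14.7]
width: 0.1
finger_force: 6.8
```

```bash
python3 go.py 0.523 -0.216 0.0955 3.5; python3 key.py >/dev/null; python3 tooth.py
```

```text
t [-0.023 -0.052  0.049] spin -0.003 alt 29.997 cur 3.48 q [ 0.59  0.64 -0.44  1.85  0.38  0.74  0.01] F [-0.3   2.   14.66] pos [ 0.5245 -0.2152  0.097 ]
side boss [ 0.5188 -0.4923  0.2351 -4.8538] n 164 nearest tooth angle to +x deg -10.82 conc 0.11 face al [-0.1083  0.1736] boss end y [-0.2799 -0.2796]
top boss [0.5165 0.1338 0.4821 0.3468] n 939 nearest tooth angle to +x deg -3.57 conc 0.46 face al [0.0053 0.0546] boss end y [-0.2687 -0.2678]key.py:15: RuntimeWarning: Mean of empty slice.
  o=(rr>.0172)&(rr<.0215); print(" proud pts",o.sum(),"ang",a[o].mean().round(2),np.percentile(a[o],[5,95]).round(1),"r",rr[o].mean().round(4))
  ret = ret.dtype.type(ret / rcount)
Traceback (most recent call last):
  File "key.py", line 15, in <module>
    o=(rr>.0172)&(rr<.0215); print(" proud pts",o.sum(),"ang",a[o].mean().round(2),np.percentile(a[o],[5,95]).round(1),"r",rr[o].mean().round(4))
                                                                                   ~~~~~~~~~~~~~^^^^^^^^^^^^^
IndexError: index -1 is out of bounds for axis 0 with size 0
```

>>> {"name": "send_rows", "arguments": {
  "plan": [
    {"tx": 0, "ty": 0, "tz": -0.4, "spin": 0, "fingers": 0.1},
    {"tx": 0, "ty": 0, "tz": -1, "spin": 0, "fingers": 0.1},
    {"tx": 0, "ty": -0.5, "tz": -2, "spin": 0, "fingers": 0.2},
    {"tx": 0, "ty": -1.5, "tz": -2.5, "spin": 0, "fingers": 0.3},
    {"tx": -0.8, "ty": -2.5, "tz": -2.5, "spin": 0, "fingers": 0.4},
    {"tx": -1.6, "ty": -3.5, "tz": -2.5, "spin": 0, "fingers": 0.5},
    {"tx": -2.4, "ty": -4.5, "tz": -2.5, "spin": 0, "fingers": 0.6},
    {"tx": -2.9, "ty": -4.7, "tz": -2.5, "spin": 0, "fingers": 0.7},
    {"tx": -2.9, "ty": -4.7, "tz": -2.5, "spin": 0, "fingers": 0.8},
    {"tx": -2.9, "ty": -4.7, "tz": -2.5, "spin": 0, "fingers": 0.8}
  ]
}}

```text
time: 20.6
position: [0.3878, -0.3116, 0.1715]
tcp_rot: [2.155, 2.285, -0.0]
contact_force: [0.1, 0.5, -0.2]
width: 0.8
finger_force: 0.0
```

```bash
python3 key.py; python3 tooth.py
python3 - <<'E'
from h import *
t,s=np.load("k_top.npz")["p"],np.load("k_side.npz")["p"]
z=lambda p,r,c,h:cv2.resize(p[r-h:r+h,c-h:c+h],(400,400),interpolation=cv2.INTER_CUBIC)
cv2.imwrite("pics/spr.png",np.hstack([z(t,200,322,28),z(s,252,298,32)])[...,::-1])
E
```

```text
side 63 136 axis [ 0.5036  0.023   0.0794 -0.0119]
 proud pts 50 ang 8.34 [-3.5 21. ] r 0.0187
 normal roll 6.24 pitch y 1.9 cent [0.5064 0.0556 0.0977] y [0.0402 0.0699]
 end face 83 [0.0202 0.021 ]
top 94 256 axis [ 0.5067  0.0233  0.0797 -0.0021]
 proud pts 98 ang 6.49 [-7.7 21.6] r 0.0189
 normal roll 6.69 pitch y 0.98 cent [0.5092 0.0551 0.0984] y [0.0402 0.0691]
 end face 30 [0.0188 0.0192]
side boss [ 5.223e-01 -6.610e-02  6.120e-02 -2.000e-04] n 365 nearest tooth angle to +x deg 11.41 conc 0.72 face al [0.0104 0.0311] boss end y [-0.2592 -0.2586]
top boss [ 0.525  -0.0647  0.0612 -0.0092] n 234 nearest tooth angle to +x deg -9.97 conc 0.69 face al [0.0091 0.0373] boss end y [-0.2717 -0.2595]
```

View pics/spr.png

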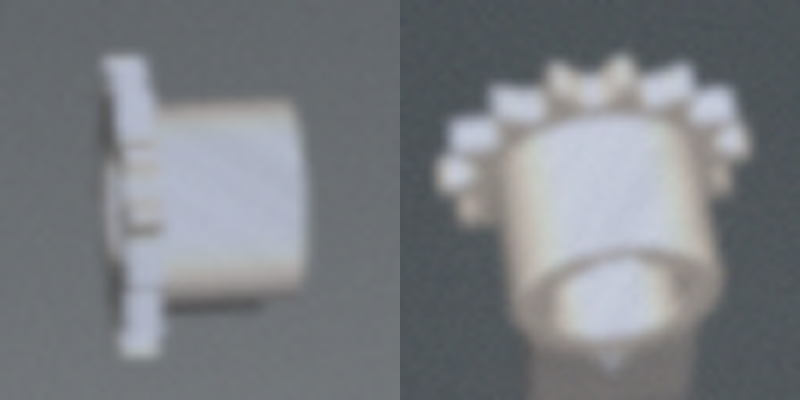

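The view shows the sprocket essentially unchanged, with the gap still at the top (595,95), about 1 mm further back. The nip slid off the tapered teeth, so I will instead press a side tooth down by a known height.

```bash
cat > tooth2.py <<'E'
from h import *
import sys
FX={"side":(.5223,-.064,.0612,-.004),"top":(.525,-.064,.0612,-.009)}
def ph(c,d):
    s=FX[c]; P,uv=cloud(c,d); P[:,2]-=.0019 if c=="side" else 0
    T=P[(abs(P[:,0]-.52)<.05)&(P[:,1]>-.235)&(P[:,1]<-.200)&(P[:,2]>.05)]
    lx=T[:,0]-s[0]-s[1]*(T[:,1]+.24); lz=T[:,2]-s[2]-s[3]*(T[:,1]+.24); rr=np.hypot(lx,lz); a=np.arctan2(lx,lz)
    o=[]
    for lo,hi in((.034,.042),(.0355,.042),(.0365,.042)):
        k=(rr>lo)&(rr<hi); o.append(round(float((np.degrees(np.angle(np.sum(np.exp(1j*14*a[k])))/14)+12.857+5)%25.714-5),2))
    return o
if __name__=="__main__":
    for c in("side","top"):
        if "new" in sys.argv:
            d=np.mean([optics.camera(c)[1] for _ in range(6)],0).astype(np.float32); np.savez(f"t_{c}.npz",d=d); print(c,"roll",ph(c,d))
        else: print(c,ph(c,np.load(f"{c}.npz")["d"]),ph(c,np.load(f"k_{c}.npz")["d"]))
E
python3 tooth2.py; python3 go.py .569 -.214 .11 3.5
```

```text
side [0.0, 0.05, 0.12] [-1.57, -1.46, -1.64]
top [0.1, 0.07, 0.16] [-1.87, -1.79, -1.43]
t [2.833 6.202 2.024] spin 0.005 alt -29.995 cur 3.53 q [ 0.93  0.44 -0.49  1.97  0.28  0.8   0.35] F [ 0.21 -0.38 -1.38] pos [ 0.3885 -0.3103  0.1707]
```

>>> {"name": "send_rows", "arguments": {
  "plan": [
    {"tx": 0.3, "ty": 0.7, "tz": 0, "spin": 0, "fingers": 0.3},
    {"tx": 0.6, "ty": 1.5, "tz": 0, "spin": 0, "fingers": 0},
    {"tx": 1, "ty": 2.4, "tz": 0, "spin": 0, "fingers": 0},
    {"tx": 1.4, "ty": 3.3, "tz": 0, "spin": 0, "fingers": 0},
    {"tx": 1.8, "ty": 4.2, "tz": 0, "spin": 0, "fingers": 0},
    {"tx": 2.3, "ty": 5.2, "tz": 0.5, "spin": 0, "fingers": 0},
    {"tx": 2.83, "ty": 6.2, "tz": 1.2, "spin": 0, "fingers": 0},
    {"tx": 2.83, "ty": 6.2, "tz": 2, "spin": 0, "fingers": 0},
    {"tx": 2.83, "ty": 6.2, "tz": 2, "spin": 0, "fingers": 0},
    {"tx": 2.83, "ty": 6.2, "tz": 2, "spin": 0, "fingers": 0}
  ]
}}

```text
time: 21.83
position: [0.568, -0.2142, 0.1099]
tcp_rot: [-2.15, -2.287, 0.002]
contact_force: [-0.5, 1.1, -0.2]
width: 0.0
finger_force: 0.0
```

```bash
python3 go.py .569 -.214 .0765 3.5
```

```text
t [0.005 0.036 1.114] spin 0.004 alt -29.996 cur 3.52 q [ 0.56  0.67 -0.44  1.73  0.37  0.83  0.01] F [-0.49  1.15 -0.23] pos [ 0.568  -0.2142  0.1099]
```

Press, then rise and step aside within one call.

>>> {"name": "send_rows", "arguments": {
  "plan": [
    {"tx": 0, "ty": 0.03, "tz": 0.6, "spin": 0, "fingers": 0},
    {"tx": 0, "ty": 0.03, "tz": 0.95, "spin": 0, "fingers": 0},
    {"tx": 0, "ty": 0.03, "tz": 1.02, "spin": 0, "fingers": 0},
    {"tx": 0, "ty": 0.03, "tz": 1.07, "spin": 0, "fingers": 0},
    {"tx": 0, "ty": 0.03, "tz": 1.11, "spin": 0, "fingers": 0},
    {"tx": 0, "ty": 0.03, "tz": 1.11, "spin": 0, "fingers": 0},
    {"tx": 0, "ty": 0.03, "tz": 0.9, "spin": 0, "fingers": 0},
    {"tx": 0, "ty": 0.6, "tz": 0, "spin": 0, "fingers": 0},
    {"tx": 0.8, "ty": 1, "tz": -1, "spin": 0, "fingers": 0},
    {"tx": 1.5, "ty": 1.5, "tz": -1.5, "spin": 0, "fingers": 0}
  ]
}}

```text
time: 22.67
position: [0.612, -0.1672, 0.1598]
tcp_rot: [2.153, 2.284, 0.003]
contact_force: [0.6, 1.9, 0.2]
width: 0.001
finger_force: 0.0
```

```bash
python3 tooth2.py new;python3 go.py .569 -.214 .0765 3.5
```

```text
side roll [-1.67, -1.55, -1.62]
top roll [12.86, 12.86, 12.86]
t [-1.466 -1.477  2.632] spin -0.009 alt 29.991 cur 3.45 q [ 0.48  0.65 -0.46  1.63  0.34  0.94 -0.04] F [-1.02 -0.02  0.12] pos [ 0.6106 -0.1674  0.1554]
```

```bash
python3 go.py .564 -.2145 .0855 3.5
```

```text
t [-1.473 -1.645  2.332] spin -0.009 alt 29.991 cur 3.45 q [ 0.48  0.65 -0.46  1.63  0.34  0.94 -0.04] F [-1.02 -0.02  0.12] pos [ 0.6106 -0.1674  0.1554]
```

>>> {"name": "send_rows", "arguments": {
  "plan": [
    {"tx": -0.6, "ty": -0.8, "tz": 0, "spin": 0, "fingers": 0},
    {"tx": -1.47, "ty": -1.65, "tz": 0.2, "spin": 0, "fingers": 0},
    {"tx": -1.47, "ty": -1.65, "tz": 1.2, "spin": 0, "fingers": 0},
    {"tx": -1.47, "ty": -1.65, "tz": 2.2, "spin": 0, "fingers": 0},
    {"tx": -1.47, "ty": -1.65, "tz": 2.4, "spin": 0, "fingers": 0},
    {"tx": -1.47, "ty": -1.65, "tz": 2.5, "spin": 0, "fingers": 0},
    {"tx": -1.47, "ty": -1.65, "tz": 2.57, "spin": 0, "fingers": 0},
    {"tx": -1.47, "ty": -1.65, "tz": 2.63, "spin": 0, "fingers": 0},
    {"tx": -1.47, "ty": -1.65, "tz": 2.63, "spin": 0, "fingers": 0},
    {"tx": -1.47, "ty": -1.65, "tz": 2.63, "spin": 0, "fingers": 0}
  ]
}}

```text
time: 24.1
position: [0.5647, -0.2141, 0.0777]
tcp_rot: [2.152, 2.287, 0.001]
contact_force: [-0.6, 0.1, 0.8]
width: -0.004
finger_force: 0.0
```

```bash
python3 tooth2.py new;python3 go.py .569 -.214 .0745 3.5
```

```text
side roll [-1.25, -1.13, -1.28]
top roll [12.86, 12.86, 12.86]
t [-0.008  0.154  0.082] spin -0.004 alt 29.996 cur 3.48 q [ 0.55  0.71 -0.42  1.76  0.4   0.76 -0.01] F [1.97 0.4  2.99] pos [ 0.5644 -0.214   0.077 ]
```

>>> {"name": "send_rows", "arguments": {
  "plan": [
    {"tx": 0, "ty": 0, "tz": 0.03, "spin": 0, "fingers": 0},
    {"tx": 0, "ty": 0, "tz": 0.06, "spin": 0, "fingers": 0},
    {"tx": 0, "ty": 0, "tz": 0.09, "spin": 0, "fingers": 0},
    {"tx": 0, "ty": 0, "tz": 0.12, "spin": 0, "fingers": 0},
    {"tx": 0, "ty": 0, "tz": 0.15, "spin": 0, "fingers": 0},
    {"tx": 0, "ty": 0, "tz": 0.17, "spin": 0, "fingers": 0},
    {"tx": 0, "ty": 0, "tz": 0.17, "spin": 0, "fingers": 0},
    {"tx": 0, "ty": 0, "tz": 0.17, "spin": 0, "fingers": 0},
    {"tx": 0, "ty": 0, "tz": 0.17, "spin": 0, "fingers": 0},
    {"tx": 0, "ty": 0, "tz": 0.17, "spin": 0, "fingers": 0}
  ]
}}

```text
time: 25.53
position: [0.5663, -0.2136, 0.0726]
tcp_rot: [2.15, 2.286, 0.005]
contact_force: [9.1, 2.2, 7.5]
width: 0.001
finger_force: 6.1
```

```bash
python3 tooth2.py new;python3 go.py .569 -.214 .0745 3.5
```

```text
side roll [5.33, 5.28, 5.15]
top roll [12.86, 12.86, 12.86]
t [-0.018  0.09  -0.061] spin 0.002 alt -29.998 cur 3.51 q [ 0.55  0.72 -0.42  1.76  0.41  0.75 -0.02] F [7.99 2.94 7.88] pos [ 0.5663 -0.2136  0.0727]
```

>>> {"name": "send_rows", "arguments": {
  "plan": [
    {"tx": 0, "ty": 0, "tz": 0.02, "spin": 0, "fingers": 0},
    {"tx": 0, "ty": 0, "tz": 0.04, "spin": 0, "fingers": 0},
    {"tx": 0, "ty": 0, "tz": 0.05, "spin": 0, "fingers": 0},
    {"tx": 0, "ty": 0, "tz": 0.05, "spin": 0, "fingers": 0},
    {"tx": 0, "ty": 0, "tz": 0.05, "spin": 0, "fingers": 0},
    {"tx": 0, "ty": 0.4, "tz": 0, "spin": 0, "fingers": 0},
    {"tx": 0, "ty": 1, "tz": -1, "spin": 0, "fingers": 0.4},
    {"tx": 0, "ty": 1.8, "tz": -2.2, "spin": 0, "fingers": 0.8},
    {"tx": 1.0, "ty": 2.6, "tz": -3.2, "spin": 0, "fingers": 1},
    {"tx": 2.0, "ty": 3.4, "tz": -3.6, "spin": 0, "fingers": 1}
  ]
}}

```text
time: 26.97
position: [0.6597, -0.1551, 0.1804]
tcp_rot: [2.156, 2.281, 0.0]
contact_force: [0.6, 0.3, -0.5]
width: 0.564
finger_force: 0.0
```

```bash
python3 tooth2.py new;python3 go.py .569 -.214 .0745 3.5
```

```text
side roll [7.08, 7.16, 7.03]
top roll [12.86, 12.86, 12.86]
t [-1.836 -3.099  3.423] spin -0.011 alt 29.989 cur 3.44 q [ 0.42  0.69 -0.46  1.48  0.33  1.04 -0.05] F [-0.66  0.4  -0.11] pos [ 0.6585 -0.1534  0.1772]
```

```bash
python3 go.py .5242 -.242 .15 3.65
```

```text
t [-2.678 -4.646  0.907] spin -0.036 alt 29.964 cur 3.44 q [ 0.42  0.69 -0.46  1.48  0.33  1.04 -0.05] F [-0.66  0.4  -0.11] pos [ 0.6585 -0.1534  0.1772]
```

>>> {"name": "send_rows", "arguments": {
  "plan": [
    {"tx": -0.5, "ty": -0.9, "tz": 0, "spin": 0, "fingers": 1},
    {"tx": -1, "ty": -1.8, "tz": 0, "spin": 0, "fingers": 1},
    {"tx": -1.5, "ty": -2.7, "tz": 0, "spin": 0, "fingers": 1},
    {"tx": -2, "ty": -3.6, "tz": 0, "spin": -0.04, "fingers": 1},
    {"tx": -2.4, "ty": -4.3, "tz": 0.3, "spin": -0.04, "fingers": 1},
    {"tx": -2.66, "ty": -4.65, "tz": 0.9, "spin": -0.04, "fingers": 1},
    {"tx": -2.66, "ty": -4.65, "tz": 0.9, "spin": -0.04, "fingers": 1},
    {"tx": -2.66, "ty": -4.65, "tz": 0.9, "spin": -0.04, "fingers": 1},
    {"tx": -2.66, "ty": -4.65, "tz": 0.9, "spin": -0.04, "fingers": 1},
    {"tx": -2.66, "ty": -4.65, "tz": 0.9, "spin": -0.04, "fingers": 1}
  ],
  "grip_force": 20
}}

```text
time: 28.4
position: [0.5255, -0.2403, 0.151]
tcp_rot: [2.146, 2.293, 0.001]
contact_force: [-0.6, 0.0, -0.1]
width: 1.0
finger_force: 0.0
```

```bash
python3 go.py .5242 -.242 .041 3.65; python3 tooth2.py new
```

```text
t [-0.054 -0.053  3.667] spin 0.021 alt -29.979 cur 3.78 q [ 0.66  0.58 -0.47  1.78  0.33  0.86  0.1 ] F [-0.62  0.02 -0.14] pos [ 0.5255 -0.2403  0.151 ]
side roll [7.21, 7.21, 7.05]
top roll [6.92, 7.08, 6.95]
```

>>> {"name": "send_rows", "arguments": {
  "plan": [
    {"tx": -0.05, "ty": -0.05, "tz": 0.6, "spin": 0.02, "fingers": 1},
    {"tx": -0.05, "ty": -0.05, "tz": 1.2, "spin": 0.02, "fingers": 1},
    {"tx": -0.05, "ty": -0.05, "tz": 1.8, "spin": 0.02, "fingers": 1},
    {"tx": -0.05, "ty": -0.05, "tz": 2.4, "spin": 0.02, "fingers": 1},
    {"tx": -0.05, "ty": -0.05, "tz": 2.9, "spin": 0.02, "fingers": 1},
    {"tx": -0.05, "ty": -0.05, "tz": 3.3, "spin": 0.02, "fingers": 1},
    {"tx": -0.05, "ty": -0.05, "tz": 3.6, "spin": 0.02, "fingers": 0.9},
    {"tx": -0.05, "ty": -0.05, "tz": 3.67, "spin": 0.02, "fingers": 0.8},
    {"tx": -0.05, "ty": -0.05, "tz": 3.67, "spin": 0.02, "fingers": 0.75},
    {"tx": -0.05, "ty": -0.05, "tz": 3.67, "spin": 0.02, "fingers": 0.7}
  ]
}}

```text
time: 29.83
position: [0.5234, -0.2427, 0.0408]
tcp_rot: [2.15, 2.29, 0.0]
contact_force: [0.7, 0.4, -1.0]
width: 0.697
finger_force: 0.0
```

```bash
python3 go.py .5242 -.242 .041 3.65
```

```text
t [ 0.022  0.03  -0.005] spin -0.009 alt 29.991 cur 3.6 q [ 0.6   0.73 -0.39  1.84  0.43  0.65  0.02] F [ 0.67  0.38 -1.04] pos [ 0.5234 -0.2427  0.0408]
```

>>> {"name": "send_rows", "arguments": {
  "plan": [
    {"tx": 0.02, "ty": 0.03, "tz": 0, "spin": 0, "fingers": 0.68},
    {"tx": 0.02, "ty": 0.03, "tz": 0, "spin": 0, "fingers": 0.66},
    {"tx": 0.02, "ty": 0.03, "tz": 0, "spin": 0, "fingers": 0.64},
    {"tx": 0.02, "ty": 0.03, "tz": 0, "spin": 0, "fingers": 0.62},
    {"tx": 0.02, "ty": 0.03, "tz": 0, "spin": 0, "fingers": 0.6},
    {"tx": 0.02, "ty": 0.03, "tz": 0, "spin": 0, "fingers": 0.58},
    {"tx": 0.02, "ty": 0.03, "tz": 0, "spin": 0, "fingers": 0.55},
    {"tx": 0.02, "ty": 0.03, "tz": 0, "spin": 0, "fingers": 0.5},
    {"tx": 0.02, "ty": 0.03, "tz": 0, "spin": 0, "fingers": 0.5},
    {"tx": 0.02, "ty": 0.03, "tz": 0, "spin": 0, "fingers": 0.5}
  ],
  "grip_force": 70
}}

```text
time: 30.67
position: [0.525, -0.2421, 0.0411]
tcp_rot: [2.149, 2.289, 0.002]
contact_force: [4.5, 0.3, 7.2]
width: 0.595
finger_force: 71.2
```

```bash
python3 go.py .5242 -.242 .041 3.65; python3 tooth2.py new;  python3 go.py .507 -.06 .06 -1.3
```

```text
t [ 0.006 -0.027  0.002] spin -0.009 alt 29.991 cur 3.6 q [ 0.6   0.73 -0.39  1.84  0.43  0.65  0.02] F [4.5  0.34 7.15] pos [ 0.525  -0.2421  0.0411]
side roll [8.54, 8.54, 8.54]
top roll [10.33, 9.7, 8.86]
t [ 6.096 -0.218 -0.636] spin 0.817 alt -29.183 cur 3.6 q [ 0.6   0.73 -0.39  1.84  0.43  0.65  0.02] F [ 4.98 -0.36  7.26] pos [ 0.525  -0.2421  0.0411]
```

>>> {"name": "send_rows", "arguments": {
  "plan": [
    {"tx": 0, "ty": 0, "tz": -0.2, "spin": 0, "fingers": 0.5},
    {"tx": 0, "ty": 0, "tz": -0.45, "spin": 0, "fingers": 0.5},
    {"tx": 0.3, "ty": 0, "tz": -0.63, "spin": 0.1, "fingers": 0.5},
    {"tx": 1.1, "ty": -0.04, "tz": -0.63, "spin": 0.2, "fingers": 0.5},
    {"tx": 2.1, "ty": -0.08, "tz": -0.63, "spin": 0.35, "fingers": 0.5},
    {"tx": 3.2, "ty": -0.12, "tz": -0.63, "spin": 0.5, "fingers": 0.5},
    {"tx": 4.3, "ty": -0.15, "tz": -0.63, "spin": 0.65, "fingers": 0.5},
    {"tx": 5.3, "ty": -0.19, "tz": -0.63, "spin": 0.8, "fingers": 0.5},
    {"tx": 6.1, "ty": -0.22, "tz": -0.63, "spin": 0.82, "fingers": 0.5},
    {"tx": 6.6, "ty": -0.22, "tz": -0.63, "spin": 0.82, "fingers": 0.5}
  ]
}}

```text
time: 32.1
position: [0.5041, -0.0412, 0.0597]
tcp_rot: [-2.244, -2.197, -0.001]
contact_force: [0.8, 0.4, -5.2]
width: 0.588
finger_force: 73.8
```

```bash
python3 go.py .507 -.04 .06 -1.3
cat > al.py <<'E'
from h import *
from scipy.optimize import least_squares
s0=get_state(); ty=s0["position"][1]; tx=s0["position"][0]; print(s0["position"].round(4),s0["contact_force"].round(1))
for c,dz in(("side",.0019),("top",0)):
    D=[optics.camera(c) for _ in range(6)]; d=np.mean([x[1] for x in D],0).astype(np.float32); np.savez(f"a_{c}.npz",d=d,p=D[0][0]); P,uv=cloud(c,d); P[:,2]-=dz
    ax={"side":(.5036,.022,.0796,0),"top":(.5067,.022,.0797,0)}[c]
    S=(abs(P[:,0]-.505)<.03)&(P[:,1]>.024)&(P[:,1]<.034)&(P[:,2]>.083); A=(abs(P[:,0]-.505)<.03)&(P[:,1]>.084)&(P[:,1]<.105)&(P[:,2]>.083)
    Q=np.r_[P[S],P[A]]; r=np.r_[np.full(S.sum(),.016),np.full(A.sum(),.02)]
    f=lambda t:np.hypot(Q[:,0]-t[0]-.022*(Q[:,1]-.05),Q[:,2]-t[1])-r
    if len(Q)>20: t=least_squares(f,[.505,.08],loss="soft_l1",f_scale=.0007).x; print(c,"shaft",S.sum(),A.sum(),t.round(4))
    # boss: upper arc between fingers, incl. part ahead/behind of the pads
    yb=ty; B=P[(abs(P[:,0]-tx)<.020)&(P[:,1]>yb-.016)&(P[:,1]<yb+.018)&(P[:,2]>.09)&(P[:,2]<.1085)]
    g=lambda t:np.hypot(B[:,0]-t[0]-.022*(B[:,1]-yb),B[:,2]-t[1]-t[2]*(B[:,1]-yb))-.026
    if len(B)>15: b=least_squares(g,[tx,.08,0],loss="soft_l1",f_scale=.0007).x; print(c,"boss",len(B),b.round(4),np.abs(g(b)).mean().round(5), "shaft x here",(t[0]+.022*(yb-.05)).round(4))
    else: print(c,"boss pts",len(B)); b=[tx,.08,0]
    T=P[(abs(P[:,0]-tx)<.05)&(P[:,1]>yb+.01)&(P[:,1]<yb+.042)&(P[:,2]>.07)]
    lx=T[:,0]-b[0]-.022*(T[:,1]-yb); lz=T[:,2]-b[1]-b[2]*(T[:,1]-yb); rr=np.hypot(lx,lz); a=np.arctan2(lx,lz)
    for lo in(.034,.0355): k=(rr>lo)&(rr<.042)&(abs(a)<1.2); print("  tooth roll",k.sum(),((np.degrees(np.angle(np.sum(np.exp(1j*14*a[k])))/14)+12.857+5)%25.714-5).round(2))
    k=(rr>.034)&(rr<.0405); print("  teeth y",np.percentile(T[k][:,1],[2,50,98]).round(4),"tooth-ring centre x fit")
    C=T[k&(rr>.0375)]; h=lambda t:np.hypot(C[:,0]-t[0]-.022*(C[:,1]-yb),C[:,2]-t[1])-.0385
    if len(C)>10: print("  tips circle",least_squares(h,[b[0],b[1]],loss="soft_l1",f_scale=.0007).x.round(4))
z=lambda p,r,c,h:cv2.resize(p[r-h:r+h,c-h:c+h],(400,400),interpolation=cv2.INTER_CUBIC)
E
python3 al.py
```

```text
t [ 0.041  0.097 -0.009] spin 0.016 alt -29.984 cur -1.2 q [ 0.24  0.62 -0.36  2.02  0.39  0.56 -0.42] F [ 0.79  0.42 -5.2 ] pos [ 0.5041 -0.0412  0.0597]
[ 0.5041 -0.0412  0.0597] [ 0.8  0.4 -5.2]Traceback (most recent call last):
  File "al.py", line 14, in <module>
    if len(B)>15: b=least_squares(g,[tx,.08,0],loss="soft_l1",f_scale=.0007).x; print(c,"boss",len(B),b.round(4),np.abs(g(b)).mean().round(5), "shaft x here",(t[0]+.022*(yb-.05)).round(4))
                                                                                                                                                               ^
NameError: name 't' is not defined. Did you mean: 'ty'?
```

```bash
sed -i 's/^    Q=np.r_\[P\[S\],P\[A\]\]/    t=np.array([ax[0],ax[2]]); Q=np.r_[P[S],P[A]]/' al.py; python3 al.py;  python3 - <<'E'
from h import *
z=lambda p,r,c,h:cv2.resize(p[r-h:r+h,c-h:c+h],(400,400),interpolation=cv2.INTER_CUBIC)
t,s=[np.load(f"a_{c}.npz")["p"] for c in("top","side")]
cv2.imwrite("pics/al.png",np.hstack([z(t,205,200,55),z(s,150,285,55)])[...,::-1])
E
```

```text
[ 0.5048 -0.0455  0.0593] [ 0.8 -0.3 -4.6]
side boss 322 [ 0.5019  0.0796 -0.0016] 0.00047 shaft x here 0.5015
  tooth roll 0 12.86
  tooth roll 0 12.86Traceback (most recent call last):
  File "al.py", line 19, in <module>
    k=(rr>.034)&(rr<.0405); print("  teeth y",np.percentile(T[k][:,1],[2,50,98]).round(4),"tooth-ring centre x fit")
                                              ~~~~~~~~~~~~~^^^^^^^^^^^^^^^^^^^^^
    return _quantile_unchecked(
        a, q, axis, out, overwrite_input, method, keepdims, weights)
    return _ureduce(a,
                    func=_quantile_ureduce_func,
    ...<5 lines>...
                    overwrite_input=overwrite_input,
                    method=method)
    r = func(a, **kwargs)
    result = _quantile(arr,
                       quantiles=q,
    ...<2 lines>...
                       out=out,
                       weights=wgt)
    slices_having_nans = np.isnan(arr[-1, ...])
                                  ~~~^^^^^^^^^
IndexError: index -1 is out of bounds for axis 0 with size 0
Traceback (most recent call last):
FileNotFoundError: [Errno 2] No such file or directory: 'a_top.npz'
```

```bash
sed -i 's/^    k=(rr>.034)&(rr<.0405); print.*/    k=(rr>.034)\&(rr<.0405)\n    if k.sum()>5: print("  teeth y",k.sum(),np.percentile(T[k][:,1],[2,50,98]).round(4),"ang",np.degrees(np.percentile(a[k],[2,98])).round(0))/' al.py; python3 al.py;  python3 - <<'E'
from h import *
z=lambda p,r,c,h:cv2.resize(p[r-h:r+h,c-h:c+h],(400,400),interpolation=cv2.INTER_CUBIC)
t,s=[np.load(f"a_{c}.npz")["p"] for c in("top","side")]
cv2.imwrite("pics/al.png",np.hstack([z(t,205,200,55),z(s,150,285,55)])[...,::-1])
E
```

```text
[ 0.5049 -0.0452  0.0592] [-0.8  0.7 -4.1]
side boss 341 [0.502  0.0794 0.0039] 0.00066 shaft x here 0.5015
  tooth roll 0 12.86
  tooth roll 0 12.86
top boss pts 0
  tooth roll 0 12.86
  tooth roll 0 12.86
```

View pics/al.png

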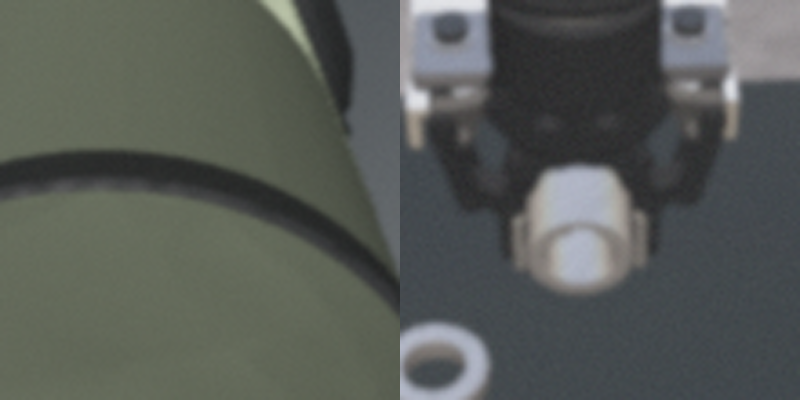

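The right half (side view) shows the boss gripped square between the pads at (580,240), in front of the shaft. The wrist hides the top view. Boss and shaft axes agree to about 0.5 mm in the side camera, so I advance and re-measure.

>>> {"name": "send_rows", "arguments": {
  "plan": [
    {"tx": 0.12, "ty": -0.01, "tz": 0, "spin": 0, "fingers": 0.5},
    {"tx": 0.25, "ty": -0.01, "tz": 0, "spin": 0, "fingers": 0.5},
    {"tx": 0.4, "ty": -0.01, "tz": 0, "spin": 0, "fingers": 0.5},
    {"tx": 0.55, "ty": -0.01, "tz": 0, "spin": 0, "fingers": 0.5},
    {"tx": 0.7, "ty": -0.01, "tz": 0, "spin": 0, "fingers": 0.5},
    {"tx": 0.85, "ty": -0.01, "tz": 0, "spin": 0, "fingers": 0.5},
    {"tx": 1, "ty": -0.01, "tz": 0, "spin": 0, "fingers": 0.5},
    {"tx": 1, "ty": -0.01, "tz": 0, "spin": 0, "fingers": 0.5},
    {"tx": 1, "ty": -0.01, "tz": 0, "spin": 0, "fingers": 0.5},
    {"tx": 1, "ty": -0.01, "tz": 0, "spin": 0, "fingers": 0.5}
  ]
}}

```text
time: 34.13
position: [0.5053, -0.0149, 0.0592]
tcp_rot: [2.247, 2.195, -0.0]
contact_force: [0.0, -0.3, -5.2]
width: 0.589
finger_force: 73.8
```

```bash
python3 al.py | grep -v tooth; python3 go.py .507 .05 .0592 -1.26
```

```text
[ 0.5053 -0.0149  0.0592] [ 0.  -0.3 -5.2]
side boss 296 [ 0.5023  0.0795 -0.0067] 0.00046 shaft x here 0.5022
top shaft 318 1 [0.4973 0.4511]
top boss pts 0
t [ 2.159  0.007 -0.   ] spin -0.01 alt 29.99 cur -1.32 q [ 0.18  0.62 -0.36  2.02  0.39  0.56 -0.48] F [ 0.48 -0.73 -4.33] pos [ 0.5053 -0.0148  0.0592]
```

>>> {"name": "send_rows", "arguments": {
  "plan": [
    {"tx": 0.08, "ty": 0, "tz": 0, "spin": 0, "fingers": 0.5},
    {"tx": 0.16, "ty": 0, "tz": 0, "spin": 0, "fingers": 0.5},
    {"tx": 0.24, "ty": 0, "tz": 0, "spin": 0, "fingers": 0.5},
    {"tx": 0.32, "ty": 0, "tz": 0, "spin": 0, "fingers": 0.5},
    {"tx": 0.4, "ty": 0, "tz": 0, "spin": 0, "fingers": 0.5},
    {"tx": 0.48, "ty": 0, "tz": 0, "spin": 0, "fingers": 0.5},
    {"tx": 0.54, "ty": 0, "tz": 0, "spin": 0, "fingers": 0.5},
    {"tx": 0.6, "ty": 0, "tz": 0, "spin": 0, "fingers": 0.5},
    {"tx": 0.6, "ty": 0, "tz": 0, "spin": 0, "fingers": 0.5},
    {"tx": 0.6, "ty": 0, "tz": 0, "spin": 0, "fingers": 0.5}
  ]
}}

```text
time: 35.57
position: [0.5057, 0.0033, 0.0592]
tcp_rot: [-2.247, -2.196, -0.0]
contact_force: [-1.0, -0.4, -4.5]
width: 0.59
finger_force: 73.9
```

>>> {"name": "send_rows", "arguments": {
  "plan": [
    {"tx": 0.04, "ty": 0, "tz": 0, "spin": 0, "fingers": 0.5},
    {"tx": 0.08, "ty": 0, "tz": 0, "spin": 0, "fingers": 0.5},
    {"tx": 0.12, "ty": 0, "tz": 0, "spin": 0, "fingers": 0.5},
    {"tx": 0.15, "ty": 0, "tz": 0, "spin": 0, "fingers": 0.5},
    {"tx": 0.18, "ty": 0, "tz": 0, "spin": 0, "fingers": 0.5},
    {"tx": 0.2, "ty": 0, "tz": 0, "spin": 0, "fingers": 0.5},
    {"tx": 0.22, "ty": 0, "tz": 0, "spin": 0, "fingers": 0.5},
    {"tx": 0.24, "ty": 0, "tz": 0, "spin": 0, "fingers": 0.5},
    {"tx": 0.24, "ty": 0, "tz": 0, "spin": 0, "fingers": 0.5},
    {"tx": 0.24, "ty": 0, "tz": 0, "spin": 0, "fingers": 0.5}
  ]
}}

```text
time: 36.4
position: [0.5059, 0.0105, 0.0592]
tcp_rot: [-2.247, -2.196, -0.0]
contact_force: [0.0, 0.5, -4.8]
width: 0.589
finger_force: 73.9
```

>>> {"name": "send_rows", "arguments": {
  "plan": [
    {"tx": 0.02, "ty": 0, "tz": 0, "spin": 0, "fingers": 0.5},
    {"tx": 0.04, "ty": 0, "tz": 0, "spin": 0, "fingers": 0.5},
    {"tx": 0.06, "ty": 0, "tz": 0, "spin": 0, "fingers": 0.5},
    {"tx": 0.08, "ty": 0, "tz": 0, "spin": 0, "fingers": 0.5},
    {"tx": 0.1, "ty": 0, "tz": 0, "spin": 0, "fingers": 0.5},
    {"tx": 0.12, "ty": 0, "tz": 0, "spin": 0, "fingers": 0.5},
    {"tx": 0.14, "ty": 0, "tz": 0, "spin": 0, "fingers": 0.5},
    {"tx": 0.15, "ty": 0, "tz": 0, "spin": 0, "fingers": 0.5},
    {"tx": 0.15, "ty": 0, "tz": 0, "spin": 0, "fingers": 0.5},
    {"tx": 0.15, "ty": 0, "tz": 0, "spin": 0, "fingers": 0.5}
  ]
}}

```text
time: 37.23
position: [0.506, 0.015, 0.0592]
tcp_rot: [2.247, 2.196, 0.0]
contact_force: [-0.3, -0.3, -4.2]
width: 0.588
finger_force: 73.9
```

Still free; carry on gently.

>>> {"name": "send_rows", "arguments": {
  "plan": [
    {"tx": 0.03, "ty": 0, "tz": 0, "spin": 0, "fingers": 0.5},
    {"tx": 0.06, "ty": 0, "tz": 0, "spin": 0, "fingers": 0.5},
    {"tx": 0.09, "ty": 0, "tz": 0, "spin": 0, "fingers": 0.5},
    {"tx": 0.12, "ty": 0, "tz": 0, "spin": 0, "fingers": 0.5},
    {"tx": 0.15, "ty": 0, "tz": 0, "spin": 0, "fingers": 0.5},
    {"tx": 0.18, "ty": 0, "tz": 0, "spin": 0, "fingers": 0.5},
    {"tx": 0.21, "ty": 0, "tz": 0, "spin": 0, "fingers": 0.5},
    {"tx": 0.22, "ty": 0, "tz": 0, "spin": 0, "fingers": 0.5},
    {"tx": 0.22, "ty": 0, "tz": 0, "spin": 0, "fingers": 0.5},
    {"tx": 0.22, "ty": 0, "tz": 0, "spin": 0, "fingers": 0.5}
  ]
}}

```text
time: 38.07
position: [0.5061, 0.0215, 0.0592]
tcp_rot: [-2.247, -2.196, -0.0]
contact_force: [0.6, -0.5, -3.4]
width: 0.589
finger_force: 73.9
```

>>> {"name": "send_rows", "arguments": {
  "plan": [
    {"tx": 0.07, "ty": 0, "tz": 0, "spin": 0, "fingers": 0.5},
    {"tx": 0.14, "ty": 0, "tz": 0, "spin": 0, "fingers": 0.5},
    {"tx": 0.21, "ty": 0, "tz": 0, "spin": 0, "fingers": 0.5},
    {"tx": 0.28, "ty": 0, "tz": 0, "spin": 0, "fingers": 0.5},
    {"tx": 0.35, "ty": 0, "tz": 0, "spin": 0, "fingers": 0.5},
    {"tx": 0.42, "ty": 0, "tz": 0, "spin": 0, "fingers": 0.5},
    {"tx": 0.48, "ty": 0, "tz": 0, "spin": 0, "fingers": 0.5},
    {"tx": 0.54, "ty": 0, "tz": 0, "spin": 0, "fingers": 0.5},
    {"tx": 0.58, "ty": 0, "tz": 0, "spin": 0, "fingers": 0.5},
    {"tx": 0.6, "ty": 0, "tz": 0, "spin": 0, "fingers": 0.5}
  ]
}}

```text
time: 38.9
position: [0.5065, 0.0398, 0.0592]
tcp_rot: [-2.247, -2.196, -0.0]
contact_force: [-1.2, -0.6, -4.0]
width: 0.592
finger_force: 73.9
```

```bash
python3 al.py | grep -v tooth
python3 - <<'E'
from h import *
d=np.load("a_side.npz")["d"]; P,_=cloud("side",d); P[:,2]-=.0019
B=P[(abs(P[:,0]-.504)<.012)&(P[:,1]<.08)&(P[:,1]>-.01)&(P[:,2]>.098)&(P[:,2]<.108)]; print("boss end y",np.percentile(B[:,1],[1,3,50]).round(4))
S=P[(abs(P[:,0]-.5035)<.01)&(P[:,1]<.04)&(P[:,2]>.07)&(P[:,2]<.09)]; print("shaft end",len(S),np.percentile(S[:,1],[2,10,50]).round(4))
E
```

```text
[0.5065 0.0398 0.0592] [-1.2 -0.6 -4. ]
boss end y [-0.0096 -0.0092 -0.0019]
shaft end 1 [-0.0025 -0.0025 -0.0025]Traceback (most recent call last):
  File "al.py", line 5, in <module>
    D=[optics.camera(c) for _ in range(6)]; d=np.mean([x[1] for x in D],0).astype(np.float32); np.savez(f"a_{c}.npz",d=d,p=D[0][0]); P,uv=cloud(c,d); P[:,2]-=dz
       ~~~~~~~~~~~~~^^^
ValueError: 200 camera calls are used up
```

>>> {"name": "send_rows", "arguments": {
  "plan": [
    {"tx": 0.05, "ty": 0, "tz": 0, "spin": 0, "fingers": 0.5},
    {"tx": 0.1, "ty": 0, "tz": 0, "spin": 0, "fingers": 0.5},
    {"tx": 0.13, "ty": 0, "tz": 0, "spin": 0, "fingers": 0.5},
    {"tx": 0.16, "ty": 0, "tz": 0, "spin": 0, "fingers": 0.5},
    {"tx": 0.18, "ty": 0, "tz": 0, "spin": 0, "fingers": 0.5},
    {"tx": 0.2, "ty": 0, "tz": 0, "spin": 0, "fingers": 0.5},
    {"tx": 0.21, "ty": 0, "tz": 0, "spin": 0, "fingers": 0.5},
    {"tx": 0.22, "ty": 0, "tz": 0, "spin": 0, "fingers": 0.5},
    {"tx": 0.23, "ty": 0, "tz": 0, "spin": 0, "fingers": 0.5},
    {"tx": 0.23, "ty": 0, "tz": 0, "spin": 0, "fingers": 0.5}
  ]
}}

```text
time: 39.83
position: [0.5067, 0.0465, 0.0592]
tcp_rot: [-2.247, -2.196, -0.0]
contact_force: [-1.0, -0.7, -3.5]
width: 0.587
finger_force: 73.9
```

>>> {"name": "send_rows", "arguments": {
  "plan": [
    {"tx": 0.01, "ty": 0, "tz": 0, "spin": 0, "fingers": 0.5},
    {"tx": 0.02, "ty": 0, "tz": 0, "spin": 0, "fingers": 0.5},
    {"tx": 0.03, "ty": 0, "tz": 0, "spin": 0, "fingers": 0.5},
    {"tx": 0.04, "ty": 0, "tz": 0, "spin": 0, "fingers": 0.5},
    {"tx": 0.05, "ty": 0, "tz": 0, "spin": 0, "fingers": 0.5},
    {"tx": 0.06, "ty": 0, "tz": 0, "spin": 0, "fingers": 0.5},
    {"tx": 0.07, "ty": 0, "tz": 0, "spin": 0, "fingers": 0.5},
    {"tx": 0.08, "ty": 0, "tz": 0, "spin": 0, "fingers": 0.5},
    {"tx": 0.08, "ty": 0, "tz": 0, "spin": 0, "fingers": 0.5},
    {"tx": 0.08, "ty": 0, "tz": 0, "spin": 0, "fingers": 0.5}
  ]
}}

```text
time: 40.67
position: [0.5068, 0.0489, 0.0592]
tcp_rot: [-2.247, -2.196, -0.0]
contact_force: [-0.4, -0.2, -4.1]
width: 0.593
finger_force: 73.9
```

>>> {"name": "send_rows", "arguments": {
  "plan": [
    {"tx": 0.008, "ty": 0, "tz": 0, "spin": 0, "fingers": 0.5},
    {"tx": 0.016, "ty": 0, "tz": 0, "spin": 0, "fingers": 0.5},
    {"tx": 0.024, "ty": 0, "tz": 0, "spin": 0, "fingers": 0.5},
    {"tx": 0.032, "ty": 0, "tz": 0, "spin": 0, "fingers": 0.5},
    {"tx": 0.04, "ty": 0, "tz": 0, "spin": 0, "fingers": 0.5},
    {"tx": 0.048, "ty": 0, "tz": 0, "spin": 0, "fingers": 0.5},
    {"tx": 0.05, "ty": 0, "tz": 0, "spin": 0, "fingers": 0.5},
    {"tx": 0.05, "ty": 0, "tz": 0, "spin": 0, "fingers": 0.5},
    {"tx": 0.05, "ty": 0, "tz": 0, "spin": 0, "fingers": 0.5},
    {"tx": 0.05, "ty": 0, "tz": 0, "spin": 0, "fingers": 0.5}
  ]
}}

```text
time: 41.5
position: [0.5068, 0.0504, 0.0592]
tcp_rot: [-2.247, -2.196, -0.0]
contact_force: [-0.6, 0.8, -5.4]
width: 0.594
finger_force: 73.9
```

>>> {"name": "send_rows", "arguments": {
  "plan": [
    {"tx": 0.006, "ty": 0, "tz": 0, "spin": 0, "fingers": 0.5},
    {"tx": 0.012, "ty": 0, "tz": 0, "spin": 0, "fingers": 0.5},
    {"tx": 0.018, "ty": 0, "tz": 0, "spin": 0, "fingers": 0.5},
    {"tx": 0.024, "ty": 0, "tz": 0, "spin": 0, "fingers": 0.5},
    {"tx": 0.03, "ty": 0, "tz": 0, "spin": 0, "fingers": 0.5},
    {"tx": 0.036, "ty": 0, "tz": 0, "spin": 0, "fingers": 0.5},
    {"tx": 0.042, "ty": 0, "tz": 0, "spin": 0, "fingers": 0.5},
    {"tx": 0.042, "ty": 0, "tz": 0, "spin": 0, "fingers": 0.5},
    {"tx": 0.042, "ty": 0, "tz": 0, "spin": 0, "fingers": 0.5},
    {"tx": 0.042, "ty": 0, "tz": 0, "spin": 0, "fingers": 0.5}
  ]
}}

```text
time: 42.33
position: [0.5068, 0.0514, 0.0592]
tcp_rot: [2.247, 2.195, -0.0]
contact_force: [-0.8, -3.2, -5.3]
width: 0.589
finger_force: 73.8
```

>>> {"name": "send_rows", "arguments": {
  "plan": [
    {"tx": 0.003, "ty": 0, "tz": 0, "spin": 0, "fingers": 0.5},
    {"tx": 0.006, "ty": 0, "tz": 0, "spin": 0, "fingers": 0.5},
    {"tx": 0.009, "ty": 0, "tz": 0, "spin": 0, "fingers": 0.5},
    {"tx": 0.012, "ty": 0, "tz": 0, "spin": 0, "fingers": 0.5},
    {"tx": 0.012, "ty": 0, "tz": 0, "spin": 0, "fingers": 0.5},
    {"tx": 0.012, "ty": 0, "tz": 0, "spin": 0, "fingers": 0.5},
    {"tx": 0.012, "ty": 0, "tz": 0, "spin": 0, "fingers": 0.5},
    {"tx": 0.012, "ty": 0, "tz": 0, "spin": 0, "fingers": 0.5},
    {"tx": 0.012, "ty": 0, "tz": 0, "spin": 0, "fingers": 0.5},
    {"tx": 0.012, "ty": 0, "tz": 0, "spin": 0, "fingers": 0.5}
  ]
}}

```text
time: 43.17
position: [0.5068, 0.0515, 0.0591]
tcp_rot: [2.247, 2.195, -0.001]
contact_force: [0.5, -5.3, -6.0]
width: 0.592
finger_force: 73.8
```

>>> {"name": "send_rows", "arguments": {
  "plan": [
    {"tx": 0.004, "ty": 0, "tz": 0, "spin": 0, "fingers": 0.5},
    {"tx": 0.008, "ty": 0, "tz": 0, "spin": 0, "fingers": 0.5},
    {"tx": 0.012, "ty": 0, "tz": 0, "spin": 0, "fingers": 0.5},
    {"tx": 0.016, "ty": 0, "tz": 0, "spin": 0, "fingers": 0.5},
    {"tx": 0.02, "ty": 0, "tz": 0, "spin": 0, "fingers": 0.5},
    {"tx": 0.024, "ty": 0, "tz": 0, "spin": 0, "fingers": 0.5},
    {"tx": 0.026, "ty": 0, "tz": 0, "spin": 0, "fingers": 0.5},
    {"tx": 0.026, "ty": 0, "tz": 0, "spin": 0, "fingers": 0.5},
    {"tx": 0.026, "ty": 0, "tz": 0, "spin": 0, "fingers": 0.5},
    {"tx": 0.026, "ty": 0, "tz": 0, "spin": 0, "fingers": 0.5}
  ]
}}

```text
time: 44.0
position: [0.5067, 0.0516, 0.0591]
tcp_rot: [2.248, 2.194, -0.002]
contact_force: [0.4, -9.8, -5.3]
width: 0.59
finger_force: 73.7
```

>>> {"name": "send_rows", "arguments": {
  "plan": [
    {"tx": 0.006, "ty": 0, "tz": 0, "spin": 0, "fingers": 0.5},
    {"tx": 0.012, "ty": 0, "tz": 0, "spin": 0, "fingers": 0.5},
    {"tx": 0.018, "ty": 0, "tz": 0, "spin": 0, "fingers": 0.5},
    {"tx": 0.024, "ty": 0, "tz": 0, "spin": 0, "fingers": 0.5},
    {"tx": 0.03, "ty": 0, "tz": 0, "spin": 0, "fingers": 0.5},
    {"tx": 0.032, "ty": 0, "tz": 0, "spin": 0, "fingers": 0.5},
    {"tx": 0.032, "ty": 0, "tz": 0, "spin": 0, "fingers": 0.5},
    {"tx": 0.032, "ty": 0, "tz": 0, "spin": 0, "fingers": 0.5},
    {"tx": 0.032, "ty": 0, "tz": 0, "spin": 0, "fingers": 0.5},
    {"tx": 0.032, "ty": 0, "tz": 0, "spin": 0, "fingers": 0.5}
  ]
}}

```text
time: 44.83
position: [0.5067, 0.0516, 0.0591]
tcp_rot: [2.248, 2.193, -0.003]
contact_force: [1.2, -15.4, -4.5]
width: 0.594
finger_force: 73.7
```

>>> {"name": "send_rows", "arguments": {
  "plan": [
    {"tx": 0, "ty": 0, "tz": 0, "spin": 0, "fingers": 0.5},
    {"tx": 0, "ty": 0, "tz": 0, "spin": 0, "fingers": 0.5},
    {"tx": 0, "ty": 0, "tz": 0, "spin": 0, "fingers": 0.5},
    {"tx": 0, "ty": 0, "tz": 0, "spin": 0, "fingers": 0.5},
    {"tx": 0, "ty": 0, "tz": 0, "spin": 0, "fingers": 0.5},
    {"tx": 0, "ty": 0, "tz": 0, "spin": 0, "fingers": 0.5},
    {"tx": 0, "ty": 0, "tz": 0, "spin": 0, "fingers": 0.5},
    {"tx": 0, "ty": 0, "tz": 0, "spin": 0, "fingers": 0.5},
    {"tx": 0, "ty": 0, "tz": 0, "spin": 0, "fingers": 0.5},
    {"tx": 0, "ty": 0, "tz": 0, "spin": 0, "fingers": 0.5}
  ]
}}

```text
time: 45.67
position: [0.5067, 0.0516, 0.059]
tcp_rot: [2.248, 2.193, -0.004]
contact_force: [0.9, -15.0, -5.1]
width: 0.591
finger_force: 73.7
```

>>> {"name": "send_rows", "arguments": {
  "plan": [
    {"tx": -0.02, "ty": 0, "tz": 0, "spin": 0, "fingers": 0.5},
    {"tx": -0.04, "ty": 0, "tz": 0, "spin": 0, "fingers": 0.5},
    {"tx": -0.06, "ty": 0, "tz": 0, "spin": 0, "fingers": 0.5},
    {"tx": -0.06, "ty": 0, "tz": 0, "spin": 0, "fingers": 0.6},
    {"tx": -0.06, "ty": 0, "tz": 0, "spin": 0, "fingers": 0.65},
    {"tx": -0.06, "ty": 0, "tz": 0, "spin": 0, "fingers": 0.7},
    {"tx": -0.06, "ty": 0, "tz": 0, "spin": 0, "fingers": 0.8},
    {"tx": -0.06, "ty": 0, "tz": 0, "spin": 0, "fingers": 0.9},
    {"tx": -0.06, "ty": 0, "tz": 0, "spin": 0, "fingers": 0.9},
    {"tx": -0.06, "ty": 0, "tz": 0, "spin": 0, "fingers": 0.9}
  ]
}}

```text
time: 46.5
position: [0.5069, 0.052, 0.0593]
tcp_rot: [2.247, 2.196, 0.0]
contact_force: [-0.5, -0.6, -0.1]
width: 0.9
finger_force: 0.0
```

>>> {"name": "send_rows", "arguments": {
  "plan": [
    {"tx": -0.06, "ty": 0, "tz": -0.2, "spin": 0, "fingers": 0.9},
    {"tx": -0.06, "ty": 0, "tz": -0.5, "spin": 0, "fingers": 0.9},
    {"tx": -0.06, "ty": 0, "tz": -0.9, "spin": 0, "fingers": 0.9},
    {"tx": -0.06, "ty": 0, "tz": -1.4, "spin": 0, "fingers": 0.9},
    {"tx": -0.06, "ty": 0, "tz": -1.9, "spin": 0, "fingers": 0.9},
    {"tx": -0.06, "ty": 0, "tz": -2.4, "spin": 0, "fingers": 0.9},
    {"tx": -0.06, "ty": 0, "tz": -2.9, "spin": 0, "fingers": 0.9},
    {"tx": -0.06, "ty": 0, "tz": -3.2, "spin": 0, "fingers": 0.9},
    {"tx": -0.06, "ty": 0, "tz": -3.3, "spin": 0, "fingers": 0.9},
    {"tx": -0.06, "ty": 0, "tz": -3.3, "spin": 0, "fingers": 0.9}
  ]
}}

```text
time: 47.33
position: [0.5071, 0.05, 0.159]
tcp_rot: [2.247, 2.195, 0.002]
contact_force: [0.5, 0.1, -0.6]
width: 0.902
finger_force: 0.0
```

```bash
python3 -c "
from h import *
print(env.hand_in())"
```

```text
the job is handed in; nothing more can be done
None
```

I bedded the key in the keyseat, eased the sprocket on over it to a hard stop, held a steady 15 N for about 0.8 s, let go and handed the job in. I couldn't check the final seat by eye because the 200 camera calls had run out, and the hand-in returned no verdict.

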